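Load the cassettes into a latching dock

ROBOT

A 7-joint arm with a two-finger parallel gripper is mounted at the origin on a cart in front of the work surface, level with it; the furniture and walls round the work are solid. World frame = base frame: x ahead of the robot, y to its left, z up, the work surface at z = 0. Lengths are in mm, angles in rad, forces in N, time in s.
With the tool pointing down it reaches from about 425 to 1025 mm from the base axis. Payload 9.4 kg.
Tool frame: the origin (TCP) lies midway between the tips of the shut fingers; the grasp point (between the pads) lies 19 mm behind it (grasp_offset is the distance from the TCP to the grasp point, in mm); z points along the fingers, y is the direction in which the jaws open and shut (so a half turn about z gives the same grasp; the last joint's range is limited). The gripper opens to 85 mm and grips with 20 to 120 N. Pads are 22 mm wide; open, the fingers measure 114 mm over their backs; the gripper's body (76 mm by 85 mm) begins 54 mm behind the grasp point. The pads swing forward as they close: fully open they stand 13 mm farther back than shut.
Start: joints at [1.254, 0.599, -0.003, 1.599, 0.002, 0.943, -0.08], TCP at [172.184, -704.256, 231.275] pointing down, gripper open.
Joint ranges: [-2.57, 2.57], [-0.35, 1.97], [-1.29, 1.29], [0.11, 2.56], [-1.05, 4.19], [0.11, 1.86], [-2.63, 2.63]. Speed limits (rad/s): [2.22, 2.22, 3.01, 3.01, 3.14, 3.14, 3.14].

INTERFACE

Orientations are given as a unit quaternion [w, x, y, z].
In Python, from workcell import get_state, grab_frame, finish_job, find_in, cut_out, grasp_offset gives the robot as it stands.
- The arm moves only by the tool drive_tool, never from a script. Its argument "rows" is a list of rows, each an object of numbers: "x", "y", "z": the shift along the tool's x, y, z in m; "yaw": the turn about the tool's z in degrees. A call has 1 to 20 rows; each row is the pose to reach, as a shift and turn from the pose commanded when the call began, along the tool's axes at that moment; what a row does not reach only later rows make up. A row lasts 1/10 s, in which the tool goes at most 50 mm and 8.59 degrees, less where a joint would pass 70% of its speed; a pose out of reach is approached as far as the arm can. A call with a gripper value outside its range is refused whole. "gripper" is the opening, from 0 (shut) to 1 (fully open), set as the call begins (left out, the last holds). The fingers move at their own pace and stop on an object; the grip force is fixed at half the most. Time passes only in rows, so rows that repeat a pose let the fingers close. It gives the time, the measured TCP pose, the force and the opening at its end, in the units of the state.
- get_state(): the state, without advancing time (a new reading comes with each control period).
- grab_frame(name): name is "side" or "top"; returns a dict with "frame" (420x560x3 uint8, red, green, blue), "range_z" (420x560 float32, mm along the optical axis (not along the pixel's ray), 0 where there is no reading), "vertical_fov" (degrees; the focal length in pixels is half the picture's height over the tangent of half this angle, whatever the lens; pixels are square), "cx", "cy" (the principal point, pixels), "D" ([k1, k2, p1, p2, k3] as OpenCV has them; the pictures are not rectified), "eye" and "orientation" of the camera in the world. Camera axes: x right, y down, z forward; pixel columns grow to the right and rows downward; lengths in mm; the calibration is good to about 2 mm. A picture is of the moment at which its call begins.
- finish_job(): hands the job in, once; it reports no verdict.
Trained networks look in the newest picture that a camera, given by its name, has taken for a name from the list of things; names that differ only in an ending like _2 or _b are one class to them, and where a whole thing is asked for, a point or a joint stands for the part that bears it (a point fixed in the world has none). Each returns a list of dicts, best first, with "p" (0 to 1); they miss things now and then, are a little off and sometimes report something else, mostly with a low value. They report only what shows in the picture. A call takes as long as a camera call.
- find_in(camera, query): "at" ([x, y, z] in mm, in the coordinates of the camera as it stood for that picture, good to about 4 mm: the middle of the surface that is visible of it).
- cut_out(camera, query): "pixels" (420x560 bool, what is visible of it).
The state is a dict: "time_s": time; "joint_pos": joint angles; "dq": joint speeds; "effort": joint torques, N m; "eef_pos": TCP position; "tcp_rot": TCP orientation; "force": force on the tool from outside, world axes, zero at the start; "wrist_torque": the same for the moment, N m; "finger_gap": finger opening in mm.
Only numpy, scipy, OpenCV 4.12 (cv2) and the standard library are available. Lean on these libraries where they do the work, as an engineer would, in place of code of your own. Each camera call takes 0.05 s, during which the arm holds its last target. There are 200 camera calls.

TASK

Load every cassette that lies on the worktop into a bay of its own length in the dock, pushed fully home so that both end latches snap back over it. To make room, take out only as many blanks as needed and set them upright in the shallow tray; each bay that gets no cassette keeps its blank. When all cassettes are latched, swing the dock's lever fully over, away from you, and leave the jar, bottle and vial behind the dock alone.

Things in the scene. Friction and masses are not known exactly. Their poses are not given: they have to be found in the camera images.
- cassette_long_a_center (a point): centre of a long white plastic cassette, 26 mm above its underside (may be absent). Flat body 70 (x) x 40 (y) x 22 mm high, and on its middle an upright grip fin 31.5 (x) x 12 (y) mm, from 22 to 52 mm above the underside; 80 g, the same either way round. Lies flat on the worktop right of the dock at the start; pick it by the fin. Z axis up.
- cassette_long_b_center (a point): centre of a long white plastic cassette, 26 mm above its underside (may be absent). Flat body 70 (x) x 40 (y) x 22 mm high, and on its middle an upright grip fin 31.5 (x) x 12 (y) mm, from 22 to 52 mm above the underside; 80 g, the same either way round. Lies flat on the worktop right of the dock at the start; pick it by the fin. Z axis up.
- cassette_short_a_center (a point): centre of a short white plastic cassette, 26 mm above its underside (may be absent). Flat body 50 (x) x 40 (y) x 22 mm high, and on its middle an upright grip fin 22.5 (x) x 12 (y) mm, from 22 to 52 mm above the underside; 80 g, the same either way round. Lies flat on the worktop right of the dock at the start; pick it by the fin. Z axis up.
- cassette_short_b_center (a point): centre of a short white plastic cassette, 26 mm above its underside (may be absent). Flat body 50 (x) x 40 (y) x 22 mm high, and on its middle an upright grip fin 22.5 (x) x 12 (y) mm, from 22 to 52 mm above the underside; 80 g, the same either way round. Lies flat on the worktop right of the dock at the start; pick it by the fin. Z axis up.
- bay_long_1: long bay, for a cassette 70 mm long; the bays' order along the dock varies. Origin under the centre of its 6 mm floor plate; a seated cassette's underside is 6 mm and its centre 32 mm above the origin. X axis along the cassette's length. Well 74.4 x 45.6 mm; its walls have flared tops that end 25 mm above the origin; a latch at both x ends
- bay_long_1_latch_far (a joint): sprung steel latch at the +x end of bay_long_1 (a twin at the -x end): 0 m shut, to 0.010 pressed outward. Hook reaches 6.5 mm into the well, underside 29.5 mm above the bay's origin, sloping lead-in up to 48 mm, 22 mm wide. A cassette pushed straight down (about 8 N) spreads both latches, which snap back to 0 over its ends
- bay_long_2: long bay, for a cassette 70 mm long; the bays' order along the dock varies. Origin under the centre of its 6 mm floor plate; a seated cassette's underside is 6 mm and its centre 32 mm above the origin. X axis along the cassette's length. Well 74.4 x 45.6 mm; its walls have flared tops that end 25 mm above the origin; a latch at both x ends
- bay_long_2_latch_far (a joint): sprung steel latch at the +x end of bay_long_2 (a twin at the -x end): 0 m shut, to 0.010 pressed outward. Hook reaches 6.5 mm into the well, underside 29.5 mm above the bay's origin, sloping lead-in up to 48 mm, 22 mm wide. A cassette pushed straight down (about 8 N) spreads both latches, which snap back to 0 over its ends
- bay_short_1: short bay, for a cassette 50 mm long; the bays' order along the dock varies. Origin under the centre of its 6 mm floor plate; a seated cassette's underside is 6 mm and its centre 32 mm above the origin. X axis along the cassette's length. Well 54.4 x 45.6 mm; its walls have flared tops that end 25 mm above the origin; a latch at both x ends
- bay_short_1_latch_far (a joint): sprung steel latch at the +x end of bay_short_1 (a twin at the -x end): 0 m shut, to 0.010 pressed outward. Hook reaches 6.5 mm into the well, underside 29.5 mm above the bay's origin, sloping lead-in up to 48 mm, 22 mm wide. A cassette pushed straight down (about 8 N) spreads both latches, which snap back to 0 over its ends
- bay_short_2: short bay, for a cassette 50 mm long; the bays' order along the dock varies. Origin under the centre of its 6 mm floor plate; a seated cassette's underside is 6 mm and its centre 32 mm above the origin. X axis along the cassette's length. Well 54.4 x 45.6 mm; its walls have flared tops that end 25 mm above the origin; a latch at both x ends
- bay_short_2_latch_far (a joint): sprung steel latch at the +x end of bay_short_2 (a twin at the -x end): 0 m shut, to 0.010 pressed outward. Hook reaches 6.5 mm into the well, underside 29.5 mm above the bay's origin, sloping lead-in up to 48 mm, 22 mm wide. A cassette pushed straight down (about 8 N) spreads both latches, which snap back to 0 over its ends
- blank_1_center (a point): centre of a grey plastic blank, 26 mm above its underside: block 36 x 36 x 14 mm with an upright round knob 16 mm thick on its middle, from 14 to 52 mm; 60 g. At the start one stands loose in each bay, clear of the latches (they do not hold it), and fits any bay. Z axis up
- blank_2_center (a point): centre of a grey plastic blank, 26 mm above its underside: block 36 x 36 x 14 mm with an upright round knob 16 mm thick on its middle, from 14 to 52 mm; 60 g. At the start one stands loose in each bay, clear of the latches (they do not hold it), and fits any bay. Z axis up
- blank_3_center (a point): centre of a grey plastic blank, 26 mm above its underside: block 36 x 36 x 14 mm with an upright round knob 16 mm thick on its middle, from 14 to 52 mm; 60 g. At the start one stands loose in each bay, clear of the latches (they do not hold it), and fits any bay. Z axis up
- blank_4_center (a point): centre of a grey plastic blank, 26 mm above its underside: block 36 x 36 x 14 mm with an upright round knob 16 mm thick on its middle, from 14 to 52 mm; 60 g. At the start one stands loose in each bay, clear of the latches (they do not hold it), and fits any bay. Z axis up
- tray: shallow open steel tray left of the dock, 156 (x) x 76 (y) x 16 mm high, 3 mm walls and floor; origin at the centre of its underside; room for three blanks in a row along x, 48 mm apart
- edge_strip: low aluminium strip fixed along the front edge of the worktop before the cassettes, 8 (x) x 280 (y) x 10 mm high, so that they cannot slide off; origin under its centre
- dock: aluminium base plate 126 (x) x 366 (y) x 10 mm, fixed, carries the four bays in a row along its y axis, 70 mm apart, origins 10 mm up, then the lever at its +y end; origin at the centre of its underside
- lock_lever (a joint): locking lever of the dock, 0 to 1.0 rad: at about 0 it leans toward the robot (-x of the dock) by 0.5 rad, at 1.0 it leans away (+x) by 0.5 rad; stays where it is left, under 2 N at the ball
- lock_lever_tip (a point): centre of the lever's black ball, 26 mm thick, 65 mm from its pivot; the pivot lies 155 mm along +y from the dock's origin, 32 mm above the worktop, its axis along the dock's y; housing 70 x 50 mm, top 35 mm above the worktop
- jar: bystander: white reagent jar, 44 mm wide, 94 mm high, behind the dock; origin under its centre
- bottle: bystander: amber bottle, 92 mm wide, 202 mm high, behind the dock; origin under its centre
- vial: bystander: amber vial, 23 mm wide, 73 mm high, behind the dock; origin under its centre

How it is judged (in metres and radians):
On the way, in this order (a step that is already met when the one before it is completed fails the run):
1. every cassette present is latched in a bay of its length, and the lever is not yet swung over (((horizontal distance between cassette_long_a_center and bay_long_1 below 0.005 m and z of cassette_long_a_center in the frame of bay_long_1 below 0.0355 m and angle between the x axis of cassette_long_a_center and the x axis of bay_long_1, either way round below 0.12 rad and angle between cassette_long_a_center's own z axis and vertical below 0.08 rad and value of joint bay_long_1_latch_far below 0.002 m) or (horizontal distance between cassette_long_a_center and bay_long_2 below 0.005 m and z of cassette_long_a_center in the frame of bay_long_2 below 0.0355 m and angle between the x axis of cassette_long_a_center and the x axis of bay_long_2, either way round below 0.12 rad and angle between cassette_long_a_center's own z axis and vertical below 0.08 rad and value of joint bay_long_2_latch_far below 0.002 m)) and ((horizontal distance between cassette_long_b_center and bay_long_1 below 0.005 m and z of cassette_long_b_center in the frame of bay_long_1 below 0.0355 m and angle between the x axis of cassette_long_b_center and the x axis of bay_long_1, either way round below 0.12 rad and angle between cassette_long_b_center's own z axis and vertical below 0.08 rad and value of joint bay_long_1_latch_far below 0.002 m) or (horizontal distance between cassette_long_b_center and bay_long_2 below 0.005 m and z of cassette_long_b_center in the frame of bay_long_2 below 0.0355 m and angle between the x axis of cassette_long_b_center and the x axis of bay_long_2, either way round below 0.12 rad and angle between cassette_long_b_center's own z axis and vertical below 0.08 rad and value of joint bay_long_2_latch_far below 0.002 m)) and ((horizontal distance between cassette_short_a_center and bay_short_1 below 0.005 m and z of cassette_short_a_center in the frame of bay_short_1 below 0.0355 m and angle between the x axis of cassette_short_a_center and the x axis of bay_short_1, either way round below 0.12 rad and angle between cassette_short_a_center's own z axis and vertical below 0.08 rad and value of joint bay_short_1_latch_far below 0.002 m) or (horizontal distance between cassette_short_a_center and bay_short_2 below 0.005 m and z of cassette_short_a_center in the frame of bay_short_2 below 0.0355 m and angle between the x axis of cassette_short_a_center and the x axis of bay_short_2, either way round below 0.12 rad and angle between cassette_short_a_center's own z axis and vertical below 0.08 rad and value of joint bay_short_2_latch_far below 0.002 m)) and ((horizontal distance between cassette_short_b_center and bay_short_1 below 0.005 m and z of cassette_short_b_center in the frame of bay_short_1 below 0.0355 m and angle between the x axis of cassette_short_b_center and the x axis of bay_short_1, either way round below 0.12 rad and angle between cassette_short_b_center's own z axis and vertical below 0.08 rad and value of joint bay_short_1_latch_far below 0.002 m) or (horizontal distance between cassette_short_b_center and bay_short_2 below 0.005 m and z of cassette_short_b_center in the frame of bay_short_2 below 0.0355 m and angle between the x axis of cassette_short_b_center and the x axis of bay_short_2, either way round below 0.12 rad and angle between cassette_short_b_center's own z axis and vertical below 0.08 rad and value of joint bay_short_2_latch_far below 0.002 m)) and value of joint lock_lever below 0.5 rad), for 0.3 s.
2. the lever is swung fully over (value of joint lock_lever above 0.85 rad), for 0.2 s.
At the end, for the whole second after the job is handed in: Each cassette is latched in a bay of its length (centred within 5 mm, within 3.5 mm of the bay floor, level, latches within 2 mm of shut); every other bay holds its blank; all blanks stand upright, in their own bay or the tray; the lever reads over 0.85 rad; jar, bottle and vial not moved over 3 cm (((horizontal distance between cassette_long_a_center and bay_long_1 below 0.005 m and z of cassette_long_a_center in the frame of bay_long_1 below 0.0355 m and angle between the x axis of cassette_long_a_center and the x axis of bay_long_1, either way round below 0.12 rad and angle between cassette_long_a_center's own z axis and vertical below 0.08 rad and value of joint bay_long_1_latch_far below 0.002 m) or (horizontal distance between cassette_long_a_center and bay_long_2 below 0.005 m and z of cassette_long_a_center in the frame of bay_long_2 below 0.0355 m and angle between the x axis of cassette_long_a_center and the x axis of bay_long_2, either way round below 0.12 rad and angle between cassette_long_a_center's own z axis and vertical below 0.08 rad and value of joint bay_long_2_latch_far below 0.002 m)) and ((horizontal distance between cassette_long_b_center and bay_long_1 below 0.005 m and z of cassette_long_b_center in the frame of bay_long_1 below 0.0355 m and angle between the x axis of cassette_long_b_center and the x axis of bay_long_1, either way round below 0.12 rad and angle between cassette_long_b_center's own z axis and vertical below 0.08 rad and value of joint bay_long_1_latch_far below 0.002 m) or (horizontal distance between cassette_long_b_center and bay_long_2 below 0.005 m and z of cassette_long_b_center in the frame of bay_long_2 below 0.0355 m and angle between the x axis of cassette_long_b_center and the x axis of bay_long_2, either way round below 0.12 rad and angle between cassette_long_b_center's own z axis and vertical below 0.08 rad and value of joint bay_long_2_latch_far below 0.002 m)) and ((horizontal distance between cassette_short_a_center and bay_short_1 below 0.005 m and z of cassette_short_a_center in the frame of bay_short_1 below 0.0355 m and angle between the x axis of cassette_short_a_center and the x axis of bay_short_1, either way round below 0.12 rad and angle between cassette_short_a_center's own z axis and vertical below 0.08 rad and value of joint bay_short_1_latch_far below 0.002 m) or (horizontal distance between cassette_short_a_center and bay_short_2 below 0.005 m and z of cassette_short_a_center in the frame of bay_short_2 below 0.0355 m and angle between the x axis of cassette_short_a_center and the x axis of bay_short_2, either way round below 0.12 rad and angle between cassette_short_a_center's own z axis and vertical below 0.08 rad and value of joint bay_short_2_latch_far below 0.002 m)) and ((horizontal distance between cassette_short_b_center and bay_short_1 below 0.005 m and z of cassette_short_b_center in the frame of bay_short_1 below 0.0355 m and angle between the x axis of cassette_short_b_center and the x axis of bay_short_1, either way round below 0.12 rad and angle between cassette_short_b_center's own z axis and vertical below 0.08 rad and value of joint bay_short_1_latch_far below 0.002 m) or (horizontal distance between cassette_short_b_center and bay_short_2 below 0.005 m and z of cassette_short_b_center in the frame of bay_short_2 below 0.0355 m and angle between the x axis of cassette_short_b_center and the x axis of bay_short_2, either way round below 0.12 rad and angle between cassette_short_b_center's own z axis and vertical below 0.08 rad and value of joint bay_short_2_latch_far below 0.002 m)) and ((x of blank_1_center in the frame of tray between -0.075 and 0.075 m and y of blank_1_center in the frame of tray between -0.036 and 0.036 m and z of blank_1_center in the frame of tray below 0.034 m and angle between blank_1_center's own z axis and vertical below 0.1 rad) or (horizontal distance between blank_1_center and bay_long_1 below 0.014 m and z of blank_1_center in the frame of bay_long_1 below 0.036 m and angle between blank_1_center's own z axis and vertical below 0.1 rad)) and ((x of blank_2_center in the frame of tray between -0.075 and 0.075 m and y of blank_2_center in the frame of tray between -0.036 and 0.036 m and z of blank_2_center in the frame of tray below 0.034 m and angle between blank_2_center's own z axis and vertical below 0.1 rad) or (horizontal distance between blank_2_center and bay_long_2 below 0.014 m and z of blank_2_center in the frame of bay_long_2 below 0.036 m and angle between blank_2_center's own z axis and vertical below 0.1 rad)) and ((x of blank_3_center in the frame of tray between -0.075 and 0.075 m and y of blank_3_center in the frame of tray between -0.036 and 0.036 m and z of blank_3_center in the frame of tray below 0.034 m and angle between blank_3_center's own z axis and vertical below 0.1 rad) or (horizontal distance between blank_3_center and bay_short_1 below 0.014 m and z of blank_3_center in the frame of bay_short_1 below 0.036 m and angle between blank_3_center's own z axis and vertical below 0.1 rad)) and ((x of blank_4_center in the frame of tray between -0.075 and 0.075 m and y of blank_4_center in the frame of tray between -0.036 and 0.036 m and z of blank_4_center in the frame of tray below 0.034 m and angle between blank_4_center's own z axis and vertical below 0.1 rad) or (horizontal distance between blank_4_center and bay_short_2 below 0.014 m and z of blank_4_center in the frame of bay_short_2 below 0.036 m and angle between blank_4_center's own z axis and vertical below 0.1 rad)) and horizontal distance between any of blank_1_center, cassette_long_a_center, cassette_long_b_center and bay_long_1 below 0.014 m and horizontal distance between any of blank_2_center, cassette_long_a_center, cassette_long_b_center and bay_long_2 below 0.014 m and horizontal distance between any of blank_3_center, cassette_short_a_center, cassette_short_b_center and bay_short_1 below 0.014 m and horizontal distance between any of blank_4_center, cassette_short_a_center, cassette_short_b_center and bay_short_2 below 0.014 m and value of joint lock_lever above 0.85 rad); the robot touches nothing.
It fails at once if the jar behind the dock is moved more than 3 cm or tipped (distance of jar from where it was at the start of the episode above 0.03 m or angle between jar's own z axis and vertical above 0.5 rad).
It fails at once if the bottle behind the dock is moved more than 3 cm or tipped (distance of bottle from where it was at the start of the episode above 0.03 m or angle between bottle's own z axis and vertical above 0.5 rad).
It fails at once if the vial behind the dock is moved more than 3 cm or tipped (distance of vial from where it was at the start of the episode above 0.03 m or angle between vial's own z axis and vertical above 0.5 rad).
Of cassette_long_a, cassette_long_b, cassette_short_a, cassette_short_b only 2 to 3 are there at a start; the rules pass over those that are not, and their reading is None.
At some moment in a run one of cassette_long_a, cassette_long_b, cassette_short_a, cassette_short_b may be knocked a few centimetres aside while the robot is not near it.
It also fails if it takes over 210 s, if anything falls off the work surface, if the arm or the gripper's body presses on something with over 40 N, if the wrist force passes 120 N, or if a joint passes its speed limit or range.

## Working session

There is one attempt and no reset: what is moved stays moved. The work goes in short steps, Python scripts to look and compute and a tool call to move; the robot and the scene stay as the last step left them, time stands still between calls to the robot, and variables do not carry over. Pictures are saved under pics/ and viewed, about 12 in all and at most 16, crops included, and the job is handed in when it is done.

Besides the shell and the picture viewer there is one more tool, called after "Call:" by a JSON object that holds its "api" and its "payload". drive_tool: Moves the arm, as the interface text tells. Its arguments: {"type":"object","properties":{"rows":{"type":"array","items":{"type":"object","properties":{"x":{"type":"number"},"y":{"type":"number"},"z":{"type":"number"},"yaw":{"type":"number"}}}},"gripper":{"type":"number"}},"required":["rows"]}

```bash
ls; mkdir -p pics; cat > h.py <<'E'
import numpy as np, cv2
from scipy.spatial.transform import Rotation as R
from workcell import *
def rot(q): return R.from_quat([q[1],q[2],q[3],q[0]]).as_matrix()
def cam(name):
    f=grab_frame(name); fl=f["frame"].shape[0]/2/np.tan(np.radians(f["vertical_fov"])/2)
    f["K"]=np.array([[fl,0,f["cx"]],[0,fl,f["cy"]],[0,0,1.]]); f["Rm"]=rot(f["orientation"]); f["eye"]=np.array(f["eye"]); f["D"]=np.array(f["D"],float)
    return f
def cloud(f):
    h,w=f["range_z"].shape; v,u=np.mgrid[:h,:w]
    n=cv2.undistortPoints(np.stack([u,v],-1).reshape(-1,1,2).astype(float),f["K"],f["D"]).reshape(h,w,2)
    z=f["range_z"].astype(float)[...,None]
    return np.concatenate([n*z,z],-1)@f["Rm"].T+f["eye"]
def w(f,p): return f["Rm"]@np.array(p)+f["eye"]
def save(f,n): cv2.imwrite("pics/"+n,f["frame"][...,::-1])
E
python3 - <<'E'
from h import *
s=get_state(); print(s)
for n in("side","top"):
    f=cam(n); save(f,n+"0.png"); print(n,f["eye"].round(1),f["Rm"].round(3).tolist(),f["vertical_fov"],f["D"])
    for q in("cassette_long_a_center","cassette_short_a_center","bay_long_1","bay_short_1","blank_1_center","tray","lock_lever_tip","dock","jar","bottle","vial"):
        print(q,[(w(f,d["at"]).round().tolist(),round(d["p"],2)) for d in find_in(n,q)])
E
```

```text
pics
{'time_s': 0.0, 'joint_pos': array([ 1.25431329,  0.60011581, -0.00254486,  1.60014913,  0.00177294,
        0.94288513, -0.07980786]), 'dq': array([-1.54023331e-03, -8.23202839e-05,  4.19818274e-04,  8.66287479e-04,
        5.62524054e-04,  2.87803114e-04,  9.05831818e-04]), 'effort': array([ 5.89862520e-04, -7.76458311e+01,  1.56535417e+00, -2.58008265e+01,
        1.23295543e-02,  9.03298060e-03,  2.21199161e-05]), 'eef_pos': array([ 172.05916287, -703.79457816,  230.41677687]), 'tcp_rot': array([-7.62517248e-04,  9.92819158e-01,  1.19622384e-01, -1.52287837e-04]), 'force': array([ 0.19519555, -0.2172899 , -0.51188357]), 'wrist_torque': array([ 0.03277198, -0.01076187, -0.01617545]), 'finger_gap': 85.4389763733244}
side [ 361.8 -760.3 1029.1] [[0.988, -0.123, 0.097], [-0.157, -0.764, 0.626], [-0.003, -0.634, -0.773]] 46.806391439640855 [0.03084665 0.         0.         0.         0.        ]
cassette_long_a_center [([389.0, -227.0, 26.0], 0.71)]
cassette_short_a_center []
bay_long_1 [([445.0, 184.0, 96.0], 0.66), ([440.0, -26.0, 19.0], 0.6), ([446.0, 41.0, 22.0], 0.6)]
bay_sh
[... 320 characters left out ...]
.017], [-0.018, -0.158, -0.987]] 56.308407207691104 [-0.05082016  0.          0.          0.          0.        ]
cassette_long_a_center [([389.0, -224.0, 23.0], 0.61), ([448.0, -26.0, 33.0], 0.38)]
cassette_short_a_center [([438.0, -26.0, 17.0], 0.47)]
bay_long_1 [([440.0, -24.0, 17.0], 0.8), ([451.0, 42.0, 16.0], 0.78)]
bay_short_1 [([457.0, 114.0, 20.0], 0.96), ([438.0, -92.0, 17.0], 0.73)]
blank_1_center [([450.0, -26.0, 30.0], 0.74), ([588.0, 22.0, 91.0], 0.39), ([390.0, -224.0, 23.0], 0.26)]
tray [([413.0, 314.0, 5.0], 0.64)]
lock_lever_tip [([438.0, 183.0, 103.0], 0.45)]
dock [([444.0, 84.0, 11.0], 0.56)]
jar [([588.0, 21.0, 91.0], 0.55)]
bottle [([618.0, -96.0, 130.0], 0.65)]
vial []
```

View pics/top0.png

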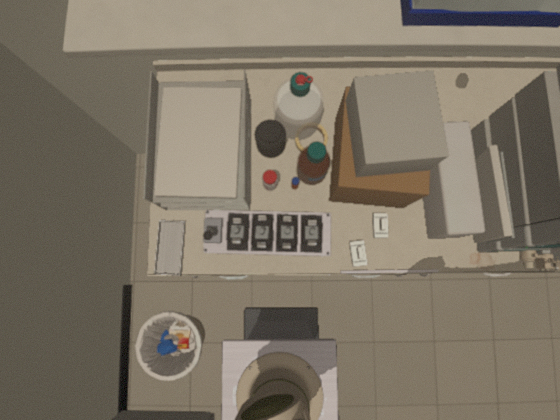

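View pics/side0.png

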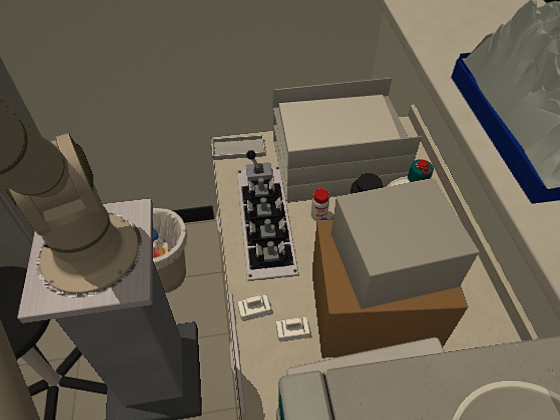

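The top view shows the dock at pixels (205–330, 210–255), the lever at its left end, the tray at (170,247) and two cassettes at (380,225) and (358,253). The side view agrees, with cassettes at (255,307) and (293,328). Next I measure the details from both clouds.

```bash
cat > m.py <<'E'
from h import *
from scipy import ndimage as nd
def clusters(P,box,minn=8,gap=4):
    x0,x1,y0,y1,z0,z1=box
    m=(P[...,0]>x0)&(P[...,0]<x1)&(P[...,1]>y0)&(P[...,1]<y1)&(P[...,2]>z0)&(P[...,2]<z1)
    l,n=nd.label(m,np.ones((3,3)))
    for i in range(1,n+1):
        q=P[l==i]
        if len(q)<minn: continue
        r=cv2.minAreaRect(q[:,:2].astype(np.float32))
        print("  n",len(q),"rect",np.round(r[0],1),np.round(r[1],1),round(r[2],1),"zmed",np.median(q[:,2]).round(1),"z95",np.percentile(q[:,2],95).round(1),"mean",q.mean(0).round(1))
E
python3 - <<'E'
from m import *
for n in("side","top"):
    f=cam(n); P=cloud(f); print(n)
    print(" table z",np.median(P[(abs(P[...,0]-430)<30)&(abs(P[...,1]+180)<15)][:,2]))
    print(" body");clusters(P,(330,520,-380,-150,14,30))
    print(" fin");clusters(P,(330,520,-380,-150,42,60),4)
    print(" knob");clusters(P,(380,520,-150,150,60,80),4)
    print(" latch");clusters(P,(380,520,-150,150,45,60),2)
    print(" lever");clusters(P,(360,520,140,230,60,130))
    print(" plate+dock");clusters(P,(350,550,-180,260,6,110))
    print(" tray");clusters(P,(300,520,250,400,1.5,25),15)
    for r,nm in ((f["frame"][195:270,190:400] if n=="top" else f["frame"][140:345,205:330],n),):
        cv2.imwrite(f"pics/{n}1.png",cv2.resize(r,None,fx=3.5,fy=3.5,interpolation=cv2.INTER_CUBIC)[...,::-1] if n=="top" else cv2.resize(r,None,fx=2.9,fy=2.9,interpolation=cv2.INTER_CUBIC)[...,::-1])
E
```

```text
side
 table z 1.5035764909878253
 body
  n 407 rect [ 389.6 -225.9] [69.8 42.5] 7.8 zmed 23.2 z95 27.0 mean [ 389.  -230.7   22.9]
  n 433 rect [ 468.3 -292.5] [41.9 70.8] 88.1 zmed 23.2 z95 26.8 mean [ 467.  -296.9   23.1]
 fin
  n 95 rect [ 389.6 -226.3] [31.3 13.6] 2.2 zmed 52.2 z95 56.0 mean [ 389.4 -227.1   51.4]
  n 103 rect [ 467.7 -292.2] [12.4 31.1] 88.0 zmed 52.8 z95 55.8 mean [ 467.5 -293.3   51.5]
  n 7 rect [ 519.  -361.5] [0.9 6.7] 9.2 zmed 53.5 z95 57.2 mean [ 519.1 -361.7   52.2]
 knob
  n 35 rect [454.2 115.1] [15.1 15. ] 7.3 zmed 67.9 z95 71.7 mean [453.7 115.   66.9]
  n 4 rect [484.5 120.3] [10.5  2.7] 81.6 zmed 63.2 z95 64.1 mean [485.1 119.8  62.8]
  n 34 rect [450.4  46.6] [13.9 14. ] 41.7 zmed 68.3 z95 71.7 mean [450.   45.1  67.6]
  n 8 rect [494.2  45. ] [19.   2.6] 80.8 zmed 60.9 z95 63.0 mean [493.7  43.8  61.3]
  n 6 rect [491.8 -23. ] [16.3  2. ] 89.5 zmed 61.0 z95 64.4 mean [491.5 -23.8  61.7]
  n 38 rect [450.2 -25.5] [15.  15.2] 58.2 zmed 67.7 z95 71.9 mean [450.8 -25.9  67.5]
  n 5 rect [408.2 -25. ] [13.5  0.1] 83.1 zmed 61.4 z95 64.0 mean [408.1 -2
[... 3201 characters left out ...]
89.8 zmed 53.0 z95 59.7 mean [420.4 -93.5  53.3]
  n 25 rect [415.2  46.9] [20.1 11. ] 89.5 zmed 52.6 z95 58.7 mean [415.4  47.5  52.1]
  n 30 rect [411.9 -22. ] [19.3 11. ] 89.7 zmed 54.8 z95 59.1 mean [412.4 -21.3  53.7]
 lever
  n 78 rect [438.  184.4] [24.  24.5] 46.0 zmed 103.4 z95 107.5 mean [437.5 183.7 101.4]
 plate+dock
  n 100 rect [ 541.3 -162.6] [33.8  6.4] 74.3 zmed 62.0 z95 104.7 mean [ 541.6 -161.6   59.7]
  n 302 rect [525.9 168.6] [ 29.4 180.1] 6.0 zmed 68.2 z95 73.1 mean [527.3 162.2  65. ]
  n 5435 rect [453.4  30.3] [362.5 128. ] 88.1 zmed 16.7 z95 56.3 mean [450.3  29.2  23.3]
 tray
  n 1273 rect [420.7 314.9] [114.4 181.9] 82.6 zmed 4.0 z95 16.2 mean [414.6 313.    5.7]
```

View pics/top1.png

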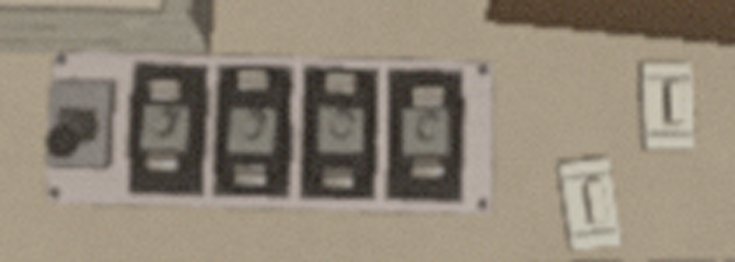

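View pics/side1.png

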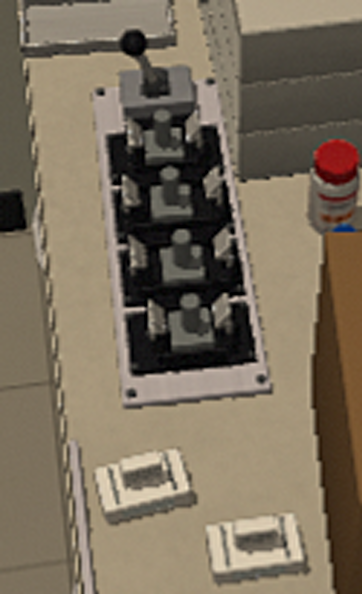

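Both cassettes are long (70 mm), and the long bays are the two middle ones, at y≈−24 and +46. The latch spans of about 75 mm there against 54 mm outside confirm it. Dock yaw is about −2.1°. I'll check the tray, the clearances and the first move.

```bash
cat > go.py <<'E'
import sys
from h import *
# go.py x y z worldyaw -> shift in tool axes (m), yaw deg
x,y,z,psi=map(float,sys.argv[1:5]); s=get_state(); T=rot(s["tcp_rot"]); p=np.array(s["eef_pos"])
cur=np.degrees(np.arctan2(T[1,0],T[0,0])); d=T.T@(np.array([x,y,z])-p)
print("t",round(s["time_s"],1),"pos",p.round(1),"psi",cur.round(2),"tilt",np.degrees(np.arccos(-T[2,2])).round(2),"gap",round(s["finger_gap"],1),"F",np.round(s["force"],1))
print("shift m",(d/1000).round(4),"yaw",round(((cur-psi)+90)%180-90,2))
E
python3 go.py 440 -380 230 -2.07
python3 - <<'E'
from m import *
for n in("side","top"):
    f=cam(n); P=cloud(f); print(n)
    q=P[(P[...,1]>-450)&(P[...,1]<-160)&(P[...,0]>485)&(P[...,0]<800)&(P[...,2]>60)]
    for y in range(-440,-160,40):
        a=q[abs(q[:,1]-y)<20]
        if len(a): print(y,"minx",np.percentile(a[:,0],1).round(),"maxz",np.percentile(a[:,2],98).round())
    c=[d["pixels"] for d in cut_out(n,"tray")][:1]
    if c:
        t=P[c[0]]; t=t[(t[:,2]<25)&(t[:,2]>-10)]; r=cv2.minAreaRect(t[:,:2].astype(np.float32)); print("tray",r, "pct",np.percentile(t,[2,98],0).round(1).tolist())
    a=P[(P[...,1]>150)&(P[...,1]<400)&(P[...,0]>480)&(P[...,0]<700)&(P[...,2]>40)]; print("shelf minx",np.percentile(a[:,0],1),"maxz",np.percentile(a[:,2],98))
E
```

```text
t 1.3 pos [ 172.2 -704.2  231.3] psi 13.74 tilt 0.0 gap 85.6 F [ 1.  -0.1  0.6]
shift m [ 0.3372 -0.2513  0.0013] yaw 15.81
side
-440 minx 492.0 maxz 642.0
-400 minx 657.0 maxz 662.0
-360 minx 520.0 maxz 679.0
-320 minx 523.0 maxz 709.0
-280 minx 527.0 maxz 730.0
-240 minx 531.0 maxz 721.0
-200 minx 535.0 maxz 633.0
tray ((410.6327819824219, 323.6010437011719), (102.90007781982422, 157.01840209960938), 87.73514556884766) pct [[334.9, 273.7, 0.4], [484.6, 355.1, 19.6]]
shelf minx 520.3315238083069 maxz 195.06264732966523
top
-440 minx 487.0 maxz 620.0
-400 minx 584.0 maxz 635.0
-360 minx 521.0 maxz 635.0
-320 minx 523.0 maxz 634.0
-280 minx 528.0 maxz 635.0
-240 minx 532.0 maxz 632.0
-200 minx 536.0 maxz 625.0
tray ((412.11212158203125, 314.31463623046875), (84.57559204101562, 160.6493682861328), 86.1463623046875) pct [[336.6, 272.5, -1.5], [484.8, 351.1, 16.7]]
shelf minx 521.8274046054016 maxz 588.4828510850546
```

```bash
python3 go.py 345 -420 230 -2.07; python3 go.py 400 -210 200 -2.07; python3 go.py 450 -24.5 140 -2.07
```

```text
t 1.5 pos [ 172.2 -704.2  231.2] psi 13.74 tilt 0.0 gap 85.4 F [ 0.2  0.3 -0.4]
shift m [ 0.2354 -0.2351  0.0012] yaw 15.81
t 1.5 pos [ 172.2 -704.2  231.2] psi 13.74 tilt 0.0 gap 85.4 F [ 0.2  0.3 -0.4]
shift m [ 0.3387 -0.426   0.0313] yaw 15.81
t 1.5 pos [ 172.2 -704.2  231.2] psi 13.74 tilt 0.0 gap 85.4 F [ 0.2  0.3 -0.4]
shift m [ 0.4313 -0.5943  0.0913] yaw 15.81
```

Call:
{"api": "drive_tool", "payload": {"rows": [{"x": 0.235,"y": -0.235,"z": 0.001,"yaw": 15.8},{"x": 0.235,"y": -0.235,"z": 0.001,"yaw": 15.8},{"x": 0.235,"y": -0.235,"z": 0.001,"yaw": 15.8},{"x": 0.235,"y": -0.235,"z": 0.001,"yaw": 15.8},{"x": 0.235,"y": -0.235,"z": 0.001,"yaw": 15.8},{"x": 0.235,"y": -0.235,"z": 0.001,"yaw": 15.8},{"x": 0.235,"y": -0.235,"z": 0.001,"yaw": 15.8},{"x": 0.339,"y": -0.426,"z": 0.031,"yaw": 15.8},{"x": 0.339,"y": -0.426,"z": 0.031,"yaw": 15.8},{"x": 0.339,"y": -0.426,"z": 0.031,"yaw": 15.8},{"x": 0.339,"y": -0.426,"z": 0.031,"yaw": 15.8},{"x": 0.339,"y": -0.426,"z": 0.031,"yaw": 15.8},{"x": 0.431,"y": -0.594,"z": 0.091,"yaw": 15.8},{"x": 0.431,"y": -0.594,"z": 0.091,"yaw": 15.8},{"x": 0.431,"y": -0.594,"z": 0.091,"yaw": 15.8},{"x": 0.431,"y": -0.594,"z": 0.091,"yaw": 15.8},{"x": 0.431,"y": -0.594,"z": 0.091,"yaw": 15.8},{"x": 0.431,"y": -0.594,"z": 0.091,"yaw": 15.8},{"x": 0.431,"y": -0.594,"z": 0.091,"yaw": 15.8},{"x": 0.431,"y": -0.594,"z": 0.091,"yaw": 15.8}], "gripper": 0.5}}

```text
time_s: 3.5
eef_pos: [449.6, -26.4, 140.7]
tcp_rot: [0.0, 1.0, -0.019, 0.0]
force: [-0.4, 0.1, 0.5]
finger_gap: 42.9
```

```bash
python3 go.py 451 -25 40 -2.07
python3 - <<'E'
from m import *
f=cam("side"); save(f,"side2.png"); P=cloud(f); print("grip");clusters(P,(400,520,-110,80,100,175),15)
E
```

```text
t 3.5 pos [449.6 -26.4 140.7] psi -2.21 tilt 0.04 gap 42.9 F [-0.4  0.1  0.5]
shift m [ 0.0012 -0.0015  0.1007] yaw -0.14
grip
  n 50 rect [447.3 -56.2] [ 9.5 21.1] 86.4 zmed 158.4 z95 169.1 mean [447.3 -56.3 158.4]
```

Call:
{"api": "drive_tool", "payload": {"rows": [{"x": 0.001,"y": -0.001,"z": 0.05},{"x": 0.001,"y": -0.001,"z": 0.085},{"x": 0.001,"y": -0.001,"z": 0.1},{"x": 0.001,"y": -0.001,"z": 0.1},{"x": 0.001,"y": -0.001,"z": 0.1}]}}

```text
validation failed for argument at $.ro...
```

Call:
{"api": "drive_tool", "payload": {"rows": [{"z": 0},{"z": 0},{"z": 0},{"z": 0},{"z": 0},{"z": 0},{"z": 0}], "gripper": 0}}

```text
validation failed for argument at $.ro...
```

```bash
python3 go.py 434 315 140 -2.07;python3 go.py 434 315 36 -2.07
```

```text
t 3.5 pos [449.7 -26.4 140.7] psi -2.22 tilt 0.04 gap 42.6 F [-0.6  0.3  0.1]
shift m [-0.0289 -0.3405  0.0006] yaw -0.15
t 3.5 pos [449.7 -26.4 140.7] psi -2.22 tilt 0.04 gap 42.6 F [-0.6  0.3  0.1]
shift m [-0.029  -0.3406  0.1046] yaw -0.15
```

Call:
{"api": "drive_tool", "payload": {"rows": [{"x": 0.001,"y": -0.001,"z": 0.05,"yaw": 0},{"x": 0.001,"y": -0.001,"z": 0.085,"yaw": 0},{"x": 0.001,"y": -0.001,"z": 0.1,"yaw": 0},{"x": 0.001,"y": -0.001,"z": 0.1,"yaw": 0},{"x": 0.001,"y": -0.001,"z": 0.1,"yaw": 0}]}}

```text
time_s: 4.05
eef_pos: [450.7, -24.8, 40.6]
tcp_rot: [0.0, 1.0, -0.019, -0.0]
force: [-0.8, -0.1, -0.1]
finger_gap: 42.9
```

Call:
{"api": "drive_tool", "payload": {"rows": [{"x": 0,"y": 0,"z": 0,"yaw": 0},{"x": 0,"y": 0,"z": 0,"yaw": 0},{"x": 0,"y": 0,"z": 0,"yaw": 0},{"x": 0,"y": 0,"z": 0,"yaw": 0},{"x": 0,"y": 0,"z": 0,"yaw": 0},{"x": 0,"y": 0,"z": 0,"yaw": 0}], "gripper": 0}}

```text
time_s: 4.65
eef_pos: [451.4, -24.2, 41.3]
tcp_rot: [0.0, 1.0, -0.018, 0.001]
force: [-0.7, -1.2, 9.8]
finger_gap: 14.2
```

```bash
python3 go.py 434 315 140 -2.07;python3 go.py 434 315 36 -2.07
```

```text
t 4.7 pos [451.4 -24.2  41.3] psi -2.08 tilt 0.12 gap 14.2 F [-0.7 -1.2  9.8]
shift m [-0.0295 -0.3383 -0.0988] yaw -0.01
t 4.7 pos [451.4 -24.2  41.3] psi -2.08 tilt 0.12 gap 14.2 F [-0.7 -1.2  9.8]
shift m [-0.0297 -0.3383  0.0052] yaw -0.01
```

Call:
{"api": "drive_tool", "payload": {"rows": [{"x": 0,"y": 0,"z": -0.03,"yaw": 0},{"x": 0,"y": 0,"z": -0.07,"yaw": 0},{"x": 0,"y": 0,"z": -0.11,"yaw": 0},{"x": 0,"y": 0,"z": -0.14,"yaw": 0},{"x": -0.005,"y": -0.04,"z": -0.14,"yaw": 0},{"x": -0.01,"y": -0.085,"z": -0.14,"yaw": 0},{"x": -0.015,"y": -0.13,"z": -0.14,"yaw": 0},{"x": -0.02,"y": -0.175,"z": -0.14,"yaw": 0},{"x": -0.025,"y": -0.22,"z": -0.14,"yaw": 0},{"x": -0.03,"y": -0.265,"z": -0.14,"yaw": 0},{"x": -0.03,"y": -0.3,"z": -0.14,"yaw": 0},{"x": -0.03,"y": -0.325,"z": -0.12,"yaw": 0},{"x": -0.03,"y": -0.338,"z": -0.09,"yaw": 0},{"x": -0.03,"y": -0.338,"z": -0.06,"yaw": 0},{"x": -0.03,"y": -0.338,"z": -0.03,"yaw": 0},{"x": -0.03,"y": -0.338,"z": -0.03,"yaw": 0}]}}

```text
time_s: 6.25
eef_pos: [431.2, 314.0, 67.7]
tcp_rot: [0.002, 1.0, -0.018, -0.002]
force: [-0.6, 0.4, 0.5]
finger_gap: 14.3
```

```bash
python3 go.py 434 314 30 -2.07
python3 - <<'E'
from m import *
f=cam("side"); save(f,"side3.png")
P=cloud(f); i=f["frame"][90:230,190:330]; cv2.imwrite("pics/s3.png",cv2.resize(i,None,fx=4,fy=4,interpolation=cv2.INTER_CUBIC)[...,::-1])
E
```

```text
t 6.2 pos [431.2 314.   67.7] psi -2.01 tilt 0.3 gap 14.3 F [-0.6  0.4  0.5]
shift m [ 0.0029 -0.0002  0.0377] yaw 0.06
```

View pics/s3.png

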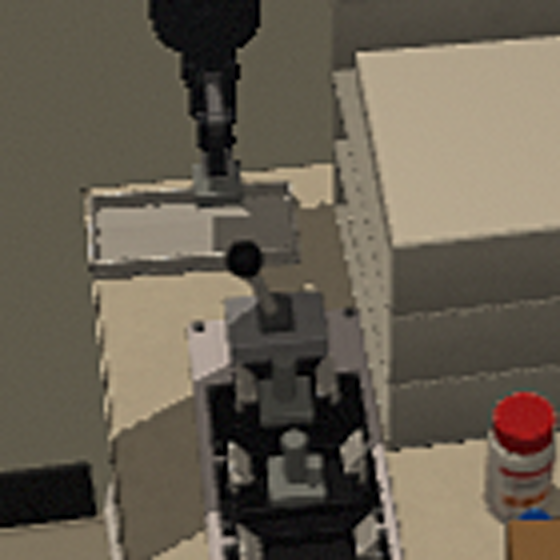

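The picture shows the blank held upright over the tray at crop (217,180). I lower it and release.

Call:
{"api": "drive_tool", "payload": {"rows": [{"x": 0.002,"y": 0,"z": 0.02,"yaw": 0},{"x": 0.002,"y": 0,"z": 0.033,"yaw": 0},{"x": 0.002,"y": 0,"z": 0.038,"yaw": 0},{"x": 0.002,"y": 0,"z": 0.038,"yaw": 0},{"x": 0.002,"y": 0,"z": 0.038,"yaw": 0}]}}

```text
time_s: 6.8
eef_pos: [435.2, 315.0, 33.0]
tcp_rot: [-0.0, 1.0, -0.018, 0.0]
force: [0.6, -0.6, -0.8]
finger_gap: 14.4
```

Call:
{"api": "drive_tool", "payload": {"rows": [{"x": 0,"y": 0,"z": 0,"yaw": 0},{"x": 0,"y": 0,"z": 0,"yaw": 0},{"x": 0,"y": 0,"z": 0,"yaw": 0},{"x": 0,"y": 0,"z": 0,"yaw": 0},{"x": 0,"y": 0,"z": 0,"yaw": 0},{"x": 0,"y": 0,"z": -0.02,"yaw": 0},{"x": 0,"y": 0,"z": -0.06,"yaw": 0},{"x": 0,"y": 0,"z": -0.1,"yaw": 0},{"x": 0,"y": 0,"z": -0.13,"yaw": 0},{"x": 0.004,"y": 0.04,"z": -0.13,"yaw": 0},{"x": 0.008,"y": 0.085,"z": -0.13,"yaw": 0},{"x": 0.012,"y": 0.13,"z": -0.13,"yaw": 0},{"x": 0.016,"y": 0.175,"z": -0.13,"yaw": 0},{"x": 0.02,"y": 0.22,"z": -0.13,"yaw": 0},{"x": 0.025,"y": 0.25,"z": -0.12,"yaw": 0},{"x": 0.028,"y": 0.268,"z": -0.1,"yaw": 0},{"x": 0.028,"y": 0.268,"z": -0.1,"yaw": 0},{"x": 0.028,"y": 0.268,"z": -0.1,"yaw": 0}], "gripper": 0.5}}

```text
time_s: 8.6
eef_pos: [453.1, 46.0, 132.1]
tcp_rot: [0.0, 1.0, -0.018, -0.001]
force: [0.2, 1.1, -1.0]
finger_gap: 42.8
```

```bash
python3 go.py 451.5 45.8 41 -2.07
python3 - <<'E'
from m import *
for n in("side","top"):
    P=cloud(cam(n)); print(n); clusters(P,(330,510,270,360,45,70),4); print("blank? bay2");clusters(P,(420,480,-50,5,60,80),4)
E
```

```text
t 8.6 pos [453.1  46.  132.1] psi -2.12 tilt 0.06 gap 42.8 F [ 0.2  1.1 -1. ]
shift m [-0.0015  0.0003  0.0911] yaw -0.05
side
  n 12 rect [430.4 316.6] [14.6  3.5] 81.5 zmed 54.1 z95 57.9 mean [430.1 314.   53.3]
blank? bay2
top
  n 31 rect [434.9 313.7] [13.8 15.5] 1.7 zmed 53.4 z95 56.6 mean [435.2 313.   52.7]
blank? bay2
```

Call:
{"api": "drive_tool", "payload": {"rows": [{"x": -0.001,"y": 0,"z": 0.05,"yaw": 0},{"x": -0.001,"y": 0,"z": 0.08,"yaw": 0},{"x": -0.001,"y": 0,"z": 0.091,"yaw": 0},{"x": -0.001,"y": 0,"z": 0.091,"yaw": 0},{"x": -0.001,"y": 0,"z": 0.091,"yaw": 0}]}}

```text
time_s: 9.2
eef_pos: [452.6, 46.6, 42.1]
tcp_rot: [-0.0, 1.0, -0.018, 0.0]
force: [0.1, -0.1, 0.5]
finger_gap: 42.4
```

Call:
{"api": "drive_tool", "payload": {"rows": [{"x": 0,"y": 0,"z": 0,"yaw": 0},{"x": 0,"y": 0,"z": 0,"yaw": 0},{"x": 0,"y": 0,"z": 0,"yaw": 0},{"x": 0,"y": 0,"z": 0,"yaw": 0},{"x": 0,"y": 0,"z": 0,"yaw": 0},{"x": 0,"y": 0,"z": 0,"yaw": 0},{"x": 0,"y": 0,"z": -0.03,"yaw": 0},{"x": 0,"y": 0,"z": -0.07,"yaw": 0},{"x": 0,"y": 0,"z": -0.11,"yaw": 0},{"x": 0,"y": 0,"z": -0.14,"yaw": 0}], "gripper": 0}}

```text
time_s: 10.2
eef_pos: [452.5, 45.9, 184.2]
tcp_rot: [-0.0, 1.0, -0.018, 0.001]
force: [0.5, 0.6, -0.3]
finger_gap: 14.2
```

```bash
python3 go.py 385 314 180 -2.07;python3 go.py 385 314 34 -2.07
```

```text
t 10.2 pos [452.5  45.9 184.2] psi -2.08 tilt 0.15 gap 14.2 F [ 0.5  0.6 -0.3]
shift m [-0.0772 -0.2654  0.0042] yaw -0.01
t 10.2 pos [452.5  45.9 184.2] psi -2.08 tilt 0.15 gap 14.2 F [ 0.5  0.6 -0.3]
shift m [-0.0775 -0.2653  0.1502] yaw -0.01
```

Call:
{"api": "drive_tool", "payload": {"rows": [{"x": -0.015,"y": -0.045,"z": 0,"yaw": 0},{"x": -0.028,"y": -0.09,"z": 0,"yaw": 0},{"x": -0.04,"y": -0.135,"z": 0,"yaw": 0},{"x": -0.054,"y": -0.18,"z": 0,"yaw": 0},{"x": -0.067,"y": -0.225,"z": 0,"yaw": 0},{"x": -0.075,"y": -0.255,"z": 0.02,"yaw": 0},{"x": -0.077,"y": -0.265,"z": 0.05,"yaw": 0},{"x": -0.077,"y": -0.265,"z": 0.09,"yaw": 0},{"x": -0.077,"y": -0.265,"z": 0.12,"yaw": 0},{"x": -0.077,"y": -0.265,"z": 0.14,"yaw": 0},{"x": -0.077,"y": -0.265,"z": 0.15,"yaw": 0},{"x": -0.077,"y": -0.265,"z": 0.152,"yaw": 0},{"x": -0.077,"y": -0.265,"z": 0.152,"yaw": 0},{"x": -0.077,"y": -0.265,"z": 0.152,"yaw": 0}]}}

```text
time_s: 11.6
eef_pos: [385.4, 313.9, 30.2]
tcp_rot: [-0.001, 1.0, -0.018, 0.001]
force: [0.3, 0.1, -0.1]
finger_gap: 13.8
```

Call:
{"api": "drive_tool", "payload": {"rows": [{"x": 0,"y": 0,"z": 0,"yaw": 0},{"x": 0,"y": 0,"z": 0,"yaw": 0},{"x": 0,"y": 0,"z": 0,"yaw": 0},{"x": 0,"y": 0,"z": 0,"yaw": 0},{"x": 0,"y": 0,"z": 0,"yaw": 0},{"x": 0,"y": 0,"z": -0.02,"yaw": 0},{"x": 0,"y": 0,"z": -0.06,"yaw": 0},{"x": 0,"y": 0,"z": -0.1,"yaw": 0},{"x": 0,"y": 0,"z": -0.13,"yaw": 0},{"x": 0.01,"y": 0.04,"z": -0.14,"yaw": 0},{"x": 0.02,"y": 0.085,"z": -0.14,"yaw": 0},{"x": 0.03,"y": 0.13,"z": -0.14,"yaw": 0},{"x": 0.04,"y": 0.175,"z": -0.14,"yaw": 0},{"x": 0.05,"y": 0.22,"z": -0.14,"yaw": 0},{"x": 0.06,"y": 0.265,"z": -0.14,"yaw": 0},{"x": 0.06,"y": 0.31,"z": -0.14,"yaw": 0},{"x": 0.06,"y": 0.355,"z": -0.14,"yaw": 0},{"x": 0.06,"y": 0.38,"z": -0.14,"yaw": 0}], "gripper": 0.5}}

```text
time_s: 13.4
eef_pos: [430.4, -71.7, 169.3]
tcp_rot: [0.0, 1.0, -0.02, -0.0]
force: [0.0, 0.5, 0.1]
finger_gap: 42.9
```

```bash
python3 - <<'E'
from m import *
for n in("side","top"):
    f=cam(n); save(f,n+"4.png"); P=cloud(f); print(n); clusters(P,(330,510,270,360,45,70),4); print("bays");clusters(P,(420,480,-150,140,60,80),4)
    print("cas body");clusters(P,(330,520,-380,-150,14,30))
    print("fin");clusters(P,(330,515,-380,-150,42,60),4)
E
python3 go.py 389.7 -226.3 150 7.8
```

```text
side
  n 31 rect [382.4 312.7] [16.8 16. ] 66.6 zmed 54.3 z95 59.6 mean [383.6 311.2  54. ]
bays
  n 43 rect [447.9 -94.2] [14.4 14.6] 48.7 zmed 67.5 z95 71.2 mean [448.5 -94.9  67. ]
  n 4 rect [ 477.6 -102.2] [5.8 2.4] 80.7 zmed 60.7 z95 62.6 mean [ 477.6 -102.2   61.1]
cas body
  n 402 rect [ 389.5 -225.9] [70.4 42.7] 8.6 zmed 23.3 z95 27.0 mean [ 389.1 -230.7   23. ]
  n 431 rect [ 468.  -292.3] [40.8 70.1] 89.7 zmed 23.3 z95 26.9 mean [ 466.9 -296.9   23.1]
  n 8 rect [ 518.8 -360. ] [ 1.2 10.3] 0.3 zmed 26.3 z95 28.4 mean [ 518.8 -360.2   24.6]
fin
  n 95 rect [ 389.7 -225.2] [31.2 13.6] 8.4 zmed 52.3 z95 56.5 mean [ 389.4 -227.2   51.5]
  n 98 rect [ 467.5 -291.7] [14.6 30.9] 86.2 zmed 52.6 z95 56.3 mean [ 467.3 -293.1   51.7]
top
  n 32 rect [434.8 313. ] [14.  15.9] 1.3 zmed 54.0 z95 57.0 mean [435.2 312.5  53.4]
  n 28 rect [384.1 312.3] [14.7 13.2] 15.9 zmed 53.6 z95 57.4 mean [383.6 311.7  53.6]
bays
  n 29 rect [453.8 117.3] [14.1 14. ] 88.2 zmed 67.7 z95 69.7 mean [454.1 116.6  67.5]
cas body
  n 296 rect [ 468.2 -293.4] [41.7 69.3] 88.9 zmed 21.9 z95 26.2 mean [ 467.3 -290.9   21.8]
  n 15 rect [ 416.  -240.6] [21.2  6.2] 15.9 zmed 21.3 z95 23.8 mean [ 418.1 -240.3   21.6]
fin
  n 59 rect [ 468.3 -292.9] [12.5 31. ] 87.9 zmed 51.4 z95 55.1 mean [ 468.6 -292.5   51.6]
t 13.5 pos [430.5 -71.9 169.3] psi -2.41 tilt 0.06 gap 42.8 F [-0.1 -0.6  1.1]
shift m [-0.0343  0.156   0.0195] yaw -10.21
```

View pics/side4.png

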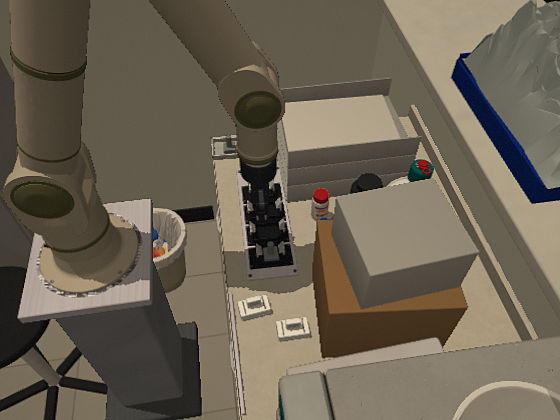

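The blanks are both upright in the tray, the two middle bays are empty and the cassettes are unmoved at side pixels (255,307) and (293,328). Now cassette A.

Call:
{"api": "drive_tool", "payload": {"rows": [{"x": -0.012,"y": 0.045,"z": 0,"yaw": -5},{"x": -0.022,"y": 0.09,"z": 0,"yaw": -10.2},{"x": -0.034,"y": 0.135,"z": 0.03,"yaw": -10.2},{"x": -0.034,"y": 0.156,"z": 0.07,"yaw": -10.2},{"x": -0.034,"y": 0.156,"z": 0.085,"yaw": -10.2},{"x": -0.034,"y": 0.156,"z": 0.085,"yaw": -10.2},{"x": -0.034,"y": 0.156,"z": 0.085,"yaw": -10.2}]}}

```text
time_s: 14.2
eef_pos: [391.8, -221.9, 84.4]
tcp_rot: [-0.0, 0.997, 0.072, -0.0]
force: [0.1, -0.6, 0.4]
finger_gap: 42.8
```

```bash
python3 go.py 389.7 -226 27 8
```

```text
t 14.2 pos [ 391.8 -221.9   84.4] psi 8.22 tilt 0.06 gap 42.8 F [ 0.1 -0.6  0.4]
shift m [-0.0027  0.0038  0.0574] yaw 0.22
```

Call:
{"api": "drive_tool", "payload": {"rows": [{"x": 0,"y": 0,"z": 0.02,"yaw": 0},{"x": 0,"y": 0,"z": 0.02,"yaw": 0},{"x": 0,"y": 0,"z": 0.02,"yaw": 0}]}}

```text
time_s: 14.5
eef_pos: [392.1, -222.3, 65.2]
tcp_rot: [0.0, 0.997, 0.072, 0.0]
force: [0.1, 0.0, -0.1]
finger_gap: 42.4
```

```bash
python3 go.py 389.7 -226 27 8
```

```text
t 14.5 pos [ 392.1 -222.3   65.2] psi 8.22 tilt 0.03 gap 42.4 F [ 0.1  0.  -0.1]
shift m [-0.0029  0.0034  0.0382] yaw 0.22
```

Call:
{"api": "drive_tool", "payload": {"rows": [{"x": -0.003,"y": 0.0035,"z": 0,"yaw": 0},{"x": -0.003,"y": 0.0035,"z": 0.02,"yaw": 0},{"x": -0.003,"y": 0.0035,"z": 0.034,"yaw": 0},{"x": -0.003,"y": 0.0035,"z": 0.038,"yaw": 0},{"x": -0.003,"y": 0.0035,"z": 0.038,"yaw": 0}]}}

```text
time_s: 15.0
eef_pos: [389.0, -226.9, 26.5]
tcp_rot: [-0.0, 0.997, 0.071, -0.0]
force: [-0.3, -0.3, -0.2]
finger_gap: 42.7
```

Call:
{"api": "drive_tool", "payload": {"rows": [{"x": 0,"y": 0,"z": 0,"yaw": 0},{"x": 0,"y": 0,"z": 0,"yaw": 0},{"x": 0,"y": 0,"z": 0,"yaw": 0},{"x": 0,"y": 0,"z": 0,"yaw": 0},{"x": 0,"y": 0,"z": 0,"yaw": 0},{"x": 0,"y": 0,"z": 0,"yaw": 0}], "gripper": 0}}

```text
time_s: 15.6
eef_pos: [389.3, -227.0, 27.0]
tcp_rot: [0.0, 0.997, 0.071, 0.0]
force: [-0.5, -0.1, 8.2]
finger_gap: 11.1
```

```bash
python3 go.py 449.8 -24.3 140 -2.07
```

```text
t 15.6 pos [ 389.3 -227.    27. ] psi 8.13 tilt 0.06 gap 11.1 F [-0.5 -0.1  8.2]
shift m [ 0.0886 -0.192  -0.1131] yaw 10.2
```

Call:
{"api": "drive_tool", "payload": {"rows": [{"x": 0,"y": 0,"z": -0.03,"yaw": 0},{"x": 0,"y": 0,"z": -0.07,"yaw": 0},{"x": 0.005,"y": -0.01,"z": -0.113,"yaw": 2},{"x": 0.025,"y": -0.05,"z": -0.113,"yaw": 5},{"x": 0.045,"y": -0.095,"z": -0.113,"yaw": 8},{"x": 0.065,"y": -0.14,"z": -0.113,"yaw": 10.2},{"x": 0.085,"y": -0.18,"z": -0.113,"yaw": 10.2},{"x": 0.089,"y": -0.192,"z": -0.113,"yaw": 10.2},{"x": 0.089,"y": -0.192,"z": -0.113,"yaw": 10.2},{"x": 0.089,"y": -0.192,"z": -0.113,"yaw": 10.2},{"x": 0.089,"y": -0.192,"z": -0.113,"yaw": 10.2},{"x": 0.089,"y": -0.192,"z": -0.113,"yaw": 10.2}]}}

```text
time_s: 16.8
eef_pos: [449.6, -25.7, 139.3]
tcp_rot: [0.0, 1.0, -0.019, -0.0]
force: [0.0, -0.3, -1.8]
finger_gap: 11.0
```

```bash
python3 - <<'E'
from m import *
for n in("side","top"):
    f=cam(n); P=cloud(f); print(n); print("held body");clusters(P,(370,520,-110,80,118,142)); print("latches");clusters(P,(380,520,-60,70,45,60),8)
E
python3 go.py 449.8 -24.3 76 -2.07
```

```text
side
held body
  n 403 rect [449.7 -25.6] [44.1 69.9] 88.2 zmed 134.8 z95 138.3 mean [448.7 -33.  132.9]
latches
  n 28 rect [414.   46.9] [22.8  9.9] 83.6 zmed 54.3 z95 59.7 mean [414.2  45.9  53.7]
  n 41 rect [486.2 -23.7] [22.9 12.9] 83.8 zmed 52.4 z95 59.5 mean [486.5 -25.1  51.9]
  n 32 rect [412.9 -21.8] [22.6 10.1] 82.8 zmed 51.9 z95 58.6 mean [413.1 -23.4  52.1]
top
held body
latches
  n 10 rect [416.3  53.8] [9.6 5.6] 5.0 zmed 50.7 z95 57.6 mean [417.1  53.8  51.2]
t 16.9 pos [449.8 -25.2 139.3] psi -2.18 tilt 0.01 gap 10.6 F [ 0.5 -0.4 -0.5]
shift m [-0.     -0.0009  0.0633] yaw -0.11
```

Call:
{"api": "drive_tool", "payload": {"rows": [{"x": 0,"y": -0.001,"z": 0.03,"yaw": 0},{"x": 0,"y": -0.001,"z": 0.05,"yaw": 0},{"x": 0,"y": -0.001,"z": 0.06,"yaw": 0},{"x": 0,"y": -0.001,"z": 0.065,"yaw": 0},{"x": 0,"y": -0.001,"z": 0.07,"yaw": 0},{"x": 0,"y": -0.001,"z": 0.074,"yaw": 0},{"x": 0,"y": -0.001,"z": 0.078,"yaw": 0},{"x": 0,"y": -0.001,"z": 0.078,"yaw": 0}]}}

```text
time_s: 17.7
eef_pos: [450.0, -23.2, 61.1]
tcp_rot: [0.0, 1.0, -0.018, -0.0]
force: [-0.1, -0.2, -3.4]
finger_gap: 10.7
```

Call:
{"api": "drive_tool", "payload": {"rows": [{"x": 0,"y": 0,"z": 0.004,"yaw": 0},{"x": 0,"y": 0,"z": 0.008,"yaw": 0},{"x": 0,"y": 0,"z": 0.012,"yaw": 0},{"x": 0,"y": 0,"z": 0.015,"yaw": 0},{"x": 0,"y": 0,"z": 0.018,"yaw": 0},{"x": 0,"y": 0,"z": 0.018,"yaw": 0},{"x": 0,"y": 0,"z": 0.018,"yaw": 0}]}}

```text
time_s: 18.4
eef_pos: [450.0, -23.2, 43.1]
tcp_rot: [0.0, 1.0, -0.018, -0.0]
force: [-0.3, 0.1, -0.9]
finger_gap: 10.7
```

Call:
{"api": "drive_tool", "payload": {"rows": [{"x": 0,"y": 0,"z": 0.0015,"yaw": 0},{"x": 0,"y": 0,"z": 0.003,"yaw": 0},{"x": 0,"y": 0,"z": 0.003,"yaw": 0}]}}

```text
time_s: 18.7
eef_pos: [450.0, -23.1, 42.9]
tcp_rot: [-0.0, 1.0, -0.018, 0.001]
force: [-6.5, 1.1, 56.3]
finger_gap: 10.9
```

Call:
{"api": "drive_tool", "payload": {"rows": [{"x": 0,"y": 0,"z": -0.003,"yaw": 0},{"x": 0,"y": 0,"z": -0.003,"yaw": 0}]}}

```text
time_s: 18.9
eef_pos: [450.4, -23.1, 43.7]
tcp_rot: [-0.0, 1.0, -0.018, 0.001]
force: [0.1, 0.4, -0.6]
finger_gap: 11.1
```

Call:
{"api": "drive_tool", "payload": {"rows": [{"x": 0,"y": 0,"z": 0,"yaw": 0},{"x": 0,"y": 0,"z": 0,"yaw": 0},{"x": 0,"y": 0,"z": 0,"yaw": 0},{"x": 0,"y": 0,"z": 0,"yaw": 0},{"x": 0,"y": 0,"z": -0.02,"yaw": 0},{"x": 0,"y": 0,"z": -0.06,"yaw": 0},{"x": 0,"y": 0,"z": -0.1,"yaw": 0},{"x": 0,"y": 0.045,"z": -0.11,"yaw": 0},{"x": -0.01,"y": 0.09,"z": -0.11,"yaw": 0},{"x": -0.02,"y": 0.135,"z": -0.11,"yaw": 0},{"x": -0.01,"y": 0.18,"z": -0.11,"yaw": 0},{"x": -0.005,"y": 0.22,"z": -0.11,"yaw": 0},{"x": -0.005,"y": 0.22,"z": -0.11,"yaw": 0},{"x": -0.005,"y": 0.22,"z": -0.11,"yaw": 0}], "gripper": 0.4}}

```text
time_s: 20.3
eef_pos: [436.6, -243.5, 152.9]
tcp_rot: [-0.0, 1.0, -0.019, -0.0]
force: [0.5, 1.2, -0.6]
finger_gap: 34.2
```

```bash
python3 - <<'E'
from m import *
for n in("side","top"):
    f=cam(n); save(f,n+"5.png"); P=cloud(f); print(n)
    print("bay2 body 31..45");clusters(P,(405,500,-55,5,31,44)); print("fin");clusters(P,(420,480,-45,0,60,80),4);print("latch");clusters(P,(380,520,-60,5,48,60),4)
    print("cas body");clusters(P,(330,520,-380,-150,14,30))
    print("fin");clusters(P,(330,515,-380,-150,42,60),4)
    if n=="top": cv2.imwrite("pics/t5.png",cv2.resize(f["frame"][195:290,190:400],None,fx=3.5,fy=3.5,interpolation=cv2.INTER_CUBIC)[...,::-1])
E
python3 go.py 468.2 -292.8 90 -1.2
```

```text
side
bay2 body 31..45
  n 8 rect [410.  -29.1] [8.9 3.4] 46.3 zmed 41.5 z95 43.7 mean [409.4 -29.2  38.9]
fin
latch
  n 4 rect [408.3 -16.7] [ 1.3 10.4] 7.2 zmed 58.6 z95 59.9 mean [408.2 -17.6  58.7]
  n 4 rect [408.5 -30.1] [0.6 4.8] 28.1 zmed 56.3 z95 57.8 mean [408.5 -30.1  56.2]
cas body
  n 433 rect [ 468.3 -291.9] [70.  42.3] 0.4 zmed 23.3 z95 26.7 mean [ 466.8 -296.9   23.1]
fin
  n 104 rect [ 467.7 -292.2] [13.6 31. ] 87.4 zmed 52.5 z95 56.7 mean [ 467.2 -293.5   51.6]
top
bay2 body 31..45
  n 285 rect [456.4 -21.4] [41.5 78.1] 87.1 zmed 38.0 z95 41.4 mean [452.  -22.6  38. ]
  n 36 rect [450.9   2.9] [ 2.9 70.7] 89.6 zmed 33.7 z95 35.6 mean [451.2   3.5  33.8]
  n 34 rect [445.  -50.6] [ 5.4 59.5] 86.3 zmed 33.3 z95 36.9 mean [442.8 -51.   33.8]
  n 9 rect [408.4  -9.4] [16.9  3.3] 87.8 zmed 37.2 z95 42.4 mean [407.6  -8.2  37.4]
fin
  n 46 rect [451.3 -23.6] [11.  28.1] 89.3 zmed 67.9 z95 70.8 mean [451.7 -22.5  67.6]
latch
  n 31 rect [489.2 -25.5] [19.6 10.6] 88.6 zmed 54.1 z95 58.6 mean [489.  -25.   53.8]
  n 4 rect [435.9 -22.1] [8.2 0.2] 88.6 zmed 56.8 z95 57.4 mean [435.9 -22.1  56.5]
  n 23 rect [412.8 -21.9] [19.2  9. ] 89.3 zmed 55.8 z95 59.2 mean [411.9 -21.4  54.6]
cas body
fin
t 20.4 pos [ 436.8 -241.7  153. ] psi -2.0 tilt 0.07 gap 34.4 F [0.6 1.  0.4]
shift m [0.0332 0.0501 0.0629] yaw -0.8
```

View pics/t5.png

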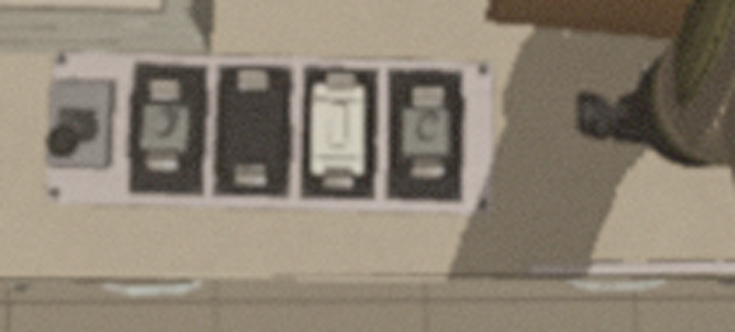

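Cassette A is seated in bay 2, with its body top at z 38, fin top at 68 and both latches back over the ends. B lies only about 60 mm from the tall box, so I check how far the wrist extends forward before going there.

```bash
python3 - <<'E'
from m import *
p=np.array(get_state()["eef_pos"])
for n in("side","top"):
    P=cloud(cam(n)); d=P-p
    for z in range(30,500,40):
        q=d[(abs(d[...,2]-z-20)<20)&(abs(d[...,0])<83)&(abs(d[...,1])<130)]
        if len(q): print(n,z,"dx",np.percentile(q[:,0],[1,99]).round(),"dy",np.percentile(q[:,1],[1,99]).round(),len(q))
E
```

```text
side 30 dx [-16.  83.] dy [-121.  -17.] 74
side 70 dx [-20.  18.] dy [-65. -14.] 315
side 110 dx [-37.  33.] dy [-41.  -5.] 308
side 150 dx [-37.  33.] dy [-37.  -5.] 437
side 190 dx [-40.  38.] dy [-40.  -1.] 675
side 230 dx [-39.  34.] dy [-39.  -5.] 639
side 270 dx [-53.  25.] dy [-54. -25.] 335
side 310 dx [-67.  55.] dy [-58.  23.] 1389
side 350 dx [-73.  48.] dy [-54.  31.] 2234
side 390 dx [-81.  23.] dy [-43.  41.] 2025
side 430 dx [-82.  -7.] dy [-25.  24.] 1624
side 470 dx [-82. -27.] dy [-17.  32.] 1397
top 30 dx [-14.   8.] dy [25. 52.] 41
top 70 dx [-16.  14.] dy [21. 66.] 138
top 110 dx [-37.  27.] dy [-2. 42.] 108
top 150 dx [-37.  21.] dy [ 6. 38.] 91
top 190 dx [-40.  28.] dy [ 6. 41.] 182
top 230 dx [-3. 40.] dy [32. 39.] 9
top 270 dx [-21.  51.] dy [30. 56.] 10
top 310 dx [-35.  57.] dy [-47.  61.] 365
top 350 dx [-48.  48.] dy [-49.  63.] 898
top 390 dx [-50.  24.] dy [-42.  63.] 940
top 430 dx [-73.  -5.] dy [-8. 71.] 749
top 470 dx [-81. -25.] dy [-2. 76.] 902
```

The wrist housing reaches up to about 57 mm forward against about 59 mm of room. I'll grip B's fin 10 mm nearer to me, draw it out to clear ground and regrasp it centred.

Call:
{"api": "drive_tool", "payload": {"rows": [{"x": 0.01,"y": 0.03,"z": 0.03,"yaw": -1},{"x": 0.02,"y": 0.05,"z": 0.06,"yaw": -1},{"x": 0.023,"y": 0.05,"z": 0.075,"yaw": -1},{"x": 0.023,"y": 0.05,"z": 0.075,"yaw": -1},{"x": 0.023,"y": 0.05,"z": 0.075,"yaw": -1}]}}

```text
time_s: 21.0
eef_pos: [458.2, -292.0, 78.4]
tcp_rot: [-0.0, 1.0, -0.008, -0.001]
force: [0.4, 0.0, 1.0]
finger_gap: 34.4
```

```bash
python3 go.py 458 -292.6 27 -1
```

```text
t 21.0 pos [ 458.2 -292.    78.4] psi -0.96 tilt 0.09 gap 34.4 F [0.4 0.  1. ]
shift m [-0.0001  0.0006  0.0514] yaw 0.04
```

Call:
{"api": "drive_tool", "payload": {"rows": [{"x": 0,"y": 0,"z": 0.03,"yaw": 0},{"x": 0,"y": 0,"z": 0.045,"yaw": 0},{"x": 0,"y": 0,"z": 0.051,"yaw": 0},{"x": 0,"y": 0,"z": 0.051,"yaw": 0},{"x": 0,"y": 0,"z": 0.051,"yaw": 0}]}}

```text
time_s: 21.5
eef_pos: [458.8, -293.5, 28.4]
tcp_rot: [0.0, 1.0, -0.009, 0.001]
force: [0.9, -0.0, 0.3]
finger_gap: 34.4
```

Call:
{"api": "drive_tool", "payload": {"rows": [{"x": 0,"y": 0,"z": 0,"yaw": 0},{"x": 0,"y": 0,"z": 0,"yaw": 0},{"x": 0,"y": 0,"z": 0,"yaw": 0},{"x": 0,"y": 0,"z": 0,"yaw": 0},{"x": 0,"y": 0,"z": 0,"yaw": 0},{"x": 0,"y": 0,"z": -0.004,"yaw": 0},{"x": -0.01,"y": -0.005,"z": -0.004,"yaw": 0},{"x": -0.03,"y": -0.015,"z": -0.004,"yaw": 0},{"x": -0.045,"y": -0.022,"z": -0.004,"yaw": 0},{"x": -0.05,"y": -0.025,"z": -0.004,"yaw": 0},{"x": -0.05,"y": -0.025,"z": -0.001,"yaw": 0},{"x": -0.05,"y": -0.025,"z": -0.0005,"yaw": 0},{"x": -0.05,"y": -0.025,"z": -0.0005,"yaw": 0}], "gripper": 0}}

```text
time_s: 22.8
eef_pos: [408.4, -267.4, 28.1]
tcp_rot: [-0.0, 1.0, -0.009, -0.001]
force: [-4.4, 3.1, 13.3]
finger_gap: 10.4
```

Call:
{"api": "drive_tool", "payload": {"rows": [{"x": 0,"y": 0,"z": 0,"yaw": 0},{"x": 0,"y": 0,"z": 0,"yaw": 0},{"x": 0,"y": 0,"z": 0,"yaw": 0},{"x": 0,"y": 0,"z": 0,"yaw": 0},{"x": 0,"y": 0,"z": -0.03,"yaw": 0},{"x": 0,"y": 0,"z": -0.06,"yaw": 0},{"x": 0,"y": -0.045,"z": -0.1,"yaw": 0},{"x": 0,"y": -0.09,"z": -0.11,"yaw": 0},{"x": 0,"y": -0.12,"z": -0.11,"yaw": 0},{"x": 0,"y": -0.12,"z": -0.11,"yaw": 0}], "gripper": 0.4}}

```text
time_s: 23.8
eef_pos: [411.5, -143.5, 138.5]
tcp_rot: [-0.001, 1.0, -0.006, 0.001]
force: [0.0, -1.0, -0.2]
finger_gap: 34.2
```

```bash
python3 - <<'E'
from m import *
for n in("side","top"):
    f=cam(n); save(f,n+"6.png"); P=cloud(f); print(n)
    print("cas body");clusters(P,(330,510,-380,-180,14,30))
    print("fin");clusters(P,(330,510,-380,-180,42,60),4)
E
python3 go.py 418 -267 27 -1
```

```text
side
cas body
  n 427 rect [ 417.7 -266.6] [42.7 69.5] 89.0 zmed 23.4 z95 27.5 mean [ 417.1 -271.7   23.2]
fin
  n 100 rect [ 417.7 -266.5] [31.1 13.3] 0.2 zmed 52.6 z95 55.3 mean [ 417.9 -267.9   51.5]
top
cas body
fin
t 23.9 pos [ 411.5 -147.2  137.9] psi -0.93 tilt 0.03 gap 34.1 F [-0.3 -0.5 -0.3]
shift m [0.0084 0.1197 0.111 ] yaw 0.07
```

Call:
{"api": "drive_tool", "payload": {"rows": [{"x": 0.004,"y": 0.045,"z": 0,"yaw": 0},{"x": 0.008,"y": 0.09,"z": 0.02,"yaw": 0},{"x": 0.0085,"y": 0.12,"z": 0.04,"yaw": 0},{"x": 0.0085,"y": 0.12,"z": 0.06,"yaw": 0},{"x": 0.0085,"y": 0.12,"z": 0.06,"yaw": 0}]}}

```text
time_s: 24.4
eef_pos: [415.4, -269.7, 75.3]
tcp_rot: [-0.001, 1.0, -0.011, -0.002]
force: [-0.6, 0.5, 1.0]
finger_gap: 34.3
```

```bash
python3 go.py 418.2 -267 27 -1
```

```text
t 24.4 pos [ 415.4 -269.7   75.3] psi -1.29 tilt 0.24 gap 34.3 F [-0.6  0.5  1. ]
shift m [ 0.003  -0.0027  0.0483] yaw -0.29
```

Call:
{"api": "drive_tool", "payload": {"rows": [{"x": 0.002,"y": -0.002,"z": 0,"yaw": 0},{"x": 0.002,"y": -0.002,"z": 0.02,"yaw": 0},{"x": 0.002,"y": -0.002,"z": 0.03,"yaw": 0},{"x": 0.002,"y": -0.002,"z": 0.03,"yaw": 0},{"x": 0.002,"y": -0.002,"z": 0.03,"yaw": 0}]}}

```text
time_s: 24.9
eef_pos: [419.6, -265.6, 48.3]
tcp_rot: [0.0, 1.0, -0.009, -0.0]
force: [0.5, -0.1, 0.2]
finger_gap: 34.3
```

```bash
python3 go.py 418.2 -267 27 -1
```

```text
t 24.9 pos [ 419.6 -265.6   48.3] psi -1.03 tilt 0.0 gap 34.3 F [ 0.5 -0.1  0.2]
shift m [-0.0013  0.0014  0.0213] yaw -0.03
```

Call:
{"api": "drive_tool", "payload": {"rows": [{"x": -0.001,"y": 0.0015,"z": 0.012,"yaw": 0},{"x": -0.001,"y": 0.0015,"z": 0.02,"yaw": 0},{"x": -0.001,"y": 0.0015,"z": 0.021,"yaw": 0},{"x": -0.001,"y": 0.0015,"z": 0.021,"yaw": 0}]}}

```text
time_s: 25.3
eef_pos: [418.1, -267.3, 26.3]
tcp_rot: [-0.0, 1.0, -0.009, -0.0]
force: [0.1, 0.4, -0.1]
finger_gap: 34.1
```

Call:
{"api": "drive_tool", "payload": {"rows": [{"x": 0,"y": 0,"z": 0,"yaw": 0},{"x": 0,"y": 0,"z": 0,"yaw": 0},{"x": 0,"y": 0,"z": 0,"yaw": 0},{"x": 0,"y": 0,"z": 0,"yaw": 0},{"x": 0,"y": 0,"z": 0,"yaw": 0}], "gripper": 0}}

```text
time_s: 25.8
eef_pos: [418.4, -267.5, 26.9]
tcp_rot: [0.0, 1.0, -0.009, 0.0]
force: [-0.4, 0.6, 1.7]
finger_gap: 10.9
```

```bash
python3 go.py 452.4 46 145 -2.07
```

```text
t 25.8 pos [ 418.4 -267.5   26.9] psi -1.06 tilt 0.02 gap 10.9 F [-0.4  0.6  1.7]
shift m [ 0.0282 -0.314  -0.1181] yaw 1.01
```

Call:
{"api": "drive_tool", "payload": {"rows": [{"x": 0,"y": 0,"z": -0.03,"yaw": 0},{"x": 0,"y": 0,"z": -0.07,"yaw": 0},{"x": 0,"y": -0.01,"z": -0.11,"yaw": 0},{"x": 0,"y": -0.05,"z": -0.118,"yaw": 1},{"x": 0.004,"y": -0.095,"z": -0.118,"yaw": 1},{"x": 0.008,"y": -0.14,"z": -0.118,"yaw": 1},{"x": 0.014,"y": -0.185,"z": -0.118,"yaw": 1},{"x": 0.02,"y": -0.23,"z": -0.118,"yaw": 1},{"x": 0.025,"y": -0.275,"z": -0.118,"yaw": 1},{"x": 0.028,"y": -0.305,"z": -0.118,"yaw": 1},{"x": 0.028,"y": -0.314,"z": -0.118,"yaw": 1},{"x": 0.028,"y": -0.314,"z": -0.118,"yaw": 1},{"x": 0.028,"y": -0.314,"z": -0.118,"yaw": 1},{"x": 0.028,"y": -0.314,"z": -0.118,"yaw": 1}]}}

```text
time_s: 27.2
eef_pos: [451.8, 44.4, 144.8]
tcp_rot: [0.0, 1.0, -0.019, -0.0]
force: [-0.0, 0.1, -1.2]
finger_gap: 10.8
```

```bash
python3 - <<'E'
from m import *
f=cam("side"); P=cloud(f); print("held body");clusters(P,(370,520,-20,130,125,146)); print("latches");clusters(P,(380,520,10,75,45,60),8)
E
python3 go.py 452.4 46 60 -2.07
```

```text
held body
  n 8 rect [519.6  89.9] [19.4  0.8] 89.1 zmed 135.2 z95 142.1 mean [519.5  86.6 135.7]
  n 361 rect [451.   43.8] [44.  71.3] 84.5 zmed 140.4 z95 143.9 mean [450.8  36.6 138.6]
latches
  n 36 rect [489.2  44.6] [23.1 11.9] 89.9 zmed 53.2 z95 59.0 mean [489.1  43.4  52.7]
  n 33 rect [415.1  48.4] [22.6 13.1] 83.1 zmed 51.9 z95 58.7 mean [413.8  46.5  52.1]
t 27.2 pos [451.9  44.5 144.8] psi -2.21 tilt 0.03 gap 11.0 F [ 0.5 -0.  -1.2]
shift m [ 0.0004 -0.0016  0.0848] yaw -0.14
```

Call:
{"api": "drive_tool", "payload": {"rows": [{"x": 0.0008,"y": -0.001,"z": 0.03,"yaw": 0},{"x": 0.0008,"y": -0.001,"z": 0.05,"yaw": 0},{"x": 0.0008,"y": -0.001,"z": 0.062,"yaw": 0},{"x": 0.0008,"y": -0.001,"z": 0.068,"yaw": 0},{"x": 0.0008,"y": -0.001,"z": 0.074,"yaw": 0},{"x": 0.0008,"y": -0.001,"z": 0.079,"yaw": 0},{"x": 0.0008,"y": -0.001,"z": 0.083,"yaw": 0},{"x": 0.0008,"y": -0.001,"z": 0.083,"yaw": 0}]}}

```text
time_s: 28.05
eef_pos: [452.8, 46.8, 61.6]
tcp_rot: [0.0, 1.0, -0.018, -0.0]
force: [-0.2, -0.4, -2.1]
finger_gap: 11.2
```

Call:
{"api": "drive_tool", "payload": {"rows": [{"x": 0,"y": 0,"z": 0.004,"yaw": 0},{"x": 0,"y": 0,"z": 0.008,"yaw": 0},{"x": 0,"y": 0,"z": 0.012,"yaw": 0},{"x": 0,"y": 0,"z": 0.015,"yaw": 0},{"x": 0,"y": 0,"z": 0.018,"yaw": 0},{"x": 0,"y": 0,"z": 0.018,"yaw": 0},{"x": 0,"y": 0,"z": 0.018,"yaw": 0}]}}

```text
time_s: 28.75
eef_pos: [452.9, 47.0, 43.6]
tcp_rot: [0.0, 1.0, -0.018, -0.0]
force: [0.1, 0.9, -0.3]
finger_gap: 10.9
```

Call:
{"api": "drive_tool", "payload": {"rows": [{"x": 0,"y": 0,"z": 0.001,"yaw": 0},{"x": 0,"y": 0,"z": 0.002,"yaw": 0},{"x": 0,"y": 0,"z": 0.002,"yaw": 0}]}}

```text
time_s: 29.05
eef_pos: [453.1, 46.9, 42.9]
tcp_rot: [-0.0, 1.0, -0.018, 0.001]
force: [-2.6, -0.4, 21.3]
finger_gap: 11.1
```

Call:
{"api": "drive_tool", "payload": {"rows": [{"x": 0,"y": 0,"z": -0.002,"yaw": 0},{"x": 0,"y": 0,"z": -0.002,"yaw": 0}]}}

```text
time_s: 29.25
eef_pos: [453.1, 47.0, 44.0]
tcp_rot: [-0.0, 1.0, -0.018, 0.0]
force: [0.4, 0.7, -1.0]
finger_gap: 11.0
```

Call:
{"api": "drive_tool", "payload": {"rows": [{"x": 0,"y": 0,"z": 0,"yaw": 0},{"x": 0,"y": 0,"z": 0,"yaw": 0},{"x": 0,"y": 0,"z": 0,"yaw": 0},{"x": 0,"y": 0,"z": 0,"yaw": 0},{"x": 0,"y": 0,"z": -0.02,"yaw": 0},{"x": 0,"y": 0,"z": -0.06,"yaw": 0},{"x": 0,"y": 0,"z": -0.1,"yaw": 0},{"x": -0.03,"y": -0.03,"z": -0.13,"yaw": 0},{"x": -0.055,"y": -0.075,"z": -0.13,"yaw": 0},{"x": -0.055,"y": -0.12,"z": -0.13,"yaw": 0},{"x": -0.055,"y": -0.14,"z": -0.13,"yaw": 0},{"x": -0.055,"y": -0.14,"z": -0.13,"yaw": 0},{"x": -0.055,"y": -0.14,"z": -0.13,"yaw": 0}], "gripper": 0.4}}

```text
time_s: 30.55
eef_pos: [402.7, 188.7, 173.6]
tcp_rot: [0.0, 1.0, -0.017, -0.0]
force: [0.4, 0.1, 0.3]
finger_gap: 34.0
```

```bash
python3 - <<'E'
from m import *
for n in("side","top"):
    f=cam(n); save(f,n+"7.png"); P=cloud(f); print(n)
    print("fins");clusters(P,(420,480,-60,75,60,80),4);print("bodies");clusters(P,(405,500,-55,70,36,42),40);print("latch");clusters(P,(380,520,-60,75,48,60),8)
    print("lever");clusters(P,(380,500,150,215,70,115),5)
i=cam("side")["frame"][130:290,205:320]; cv2.imwrite("pics/s7.png",cv2.resize(i,None,fx=3.7,fy=3.7,interpolation=cv2.INTER_CUBIC)[...,::-1])
E
python3 go.py 400 185 100 -2.07
```

```text
side
fins
  n 66 rect [452.5  47.9] [15.6 29.9] 88.6 zmed 68.0 z95 71.4 mean [452.8  46.5  67.4]
  n 70 rect [451.  -22.7] [13.8 30.7] 86.9 zmed 68.0 z95 71.8 mean [450.3 -23.7  67.5]
bodies
  n 194 rect [452.2  45.7] [44.1 68.7] 87.5 zmed 39.2 z95 41.6 mean [452.6  42.6  39.2]
  n 209 rect [449.1 -19.4] [50.3 73.7] 87.3 zmed 39.2 z95 41.5 mean [447.3 -26.6  39.1]
latch
  n 25 rect [488.8  44.4] [ 9.8 24.7] 8.3 zmed 52.1 z95 59.4 mean [488.7  45.9  53.5]
  n 24 rect [414.   46.6] [24.4 10. ] 83.1 zmed 55.4 z95 59.7 mean [413.9  46.9  54.8]
  n 37 rect [451.6  43.4] [ 6.3 28.8] 80.1 zmed 54.3 z95 59.5 mean [452.4  43.1  54.3]
  n 29 rect [487.6 -24.2] [22.6 10. ] 89.3 zmed 55.5 z95 58.9 mean [487.2 -24.8  55. ]
  n 21 rect [411.5 -23.7] [23.6  7.7] 83.3 zmed 55.0 z95 58.7 mean [412.2 -22.6  54.5]
  n 37 rect [450.7 -27.3] [ 5.4 30.7] 86.4 zmed 55.7 z95 59.5 mean [450.7 -27.2  55. ]
lever
  n 86 rect [437.7 184.4] [25.9 20.2] 2.8 zmed 100.1 z95 108.0 mean [437.9 183.5  97.4]
top
fins
  n 58 rect [453.3  47.4] [11.2 30.5] 89.8 zmed 67.8 z95 69.9 mean [453.3  47.4  67.3]
  n 45 rect [451.3 -23.6] [11.  27.7] 89.4 zmed 67.0 z95 71.5 mean [451.9 -22.5  67.3]
bodies
  n 207 rect [452.5  48.6] [39.3 67.4] 89.0 zmed 38.1 z95 41.1 mean [452.1  47.6  38.3]
  n 225 rect [451.7 -22.4] [36.6 67.7] 89.5 zmed 38.7 z95 41.0 mean [450.6 -22.2  38.6]
latch
  n 25 rect [489.9  43.8] [ 9.9 19.9] 2.5 zmed 54.4 z95 59.6 mean [491.1  43.9  54.2]
  n 32 rect [489.1 -25.5] [19.8 10.1] 87.7 zmed 53.9 z95 58.2 mean [488.9 -25.1  53.4]
  n 21 rect [414.6  47. ] [19.3  6.2] 90.0 zmed 54.6 z95 59.4 mean [414.7  47.9  54.6]
  n 27 rect [412.7 -21.9] [19.2  9. ] 89.4 zmed 55.2 z95 59.2 mean [411.9 -21.3  54.4]
lever
  n 61 rect [438.9 183.1] [22.1 20.2] 4.1 zmed 103.3 z95 107.5 mean [438.6 182.  102.8]
t 30.7 pos [402.9 187.5 173.6] psi -2.17 tilt 0.06 gap 34.2 F [-0.  -0.2 -0.2]
shift m [-0.0028  0.0025  0.0736] yaw -0.1
```

View pics/s7.png

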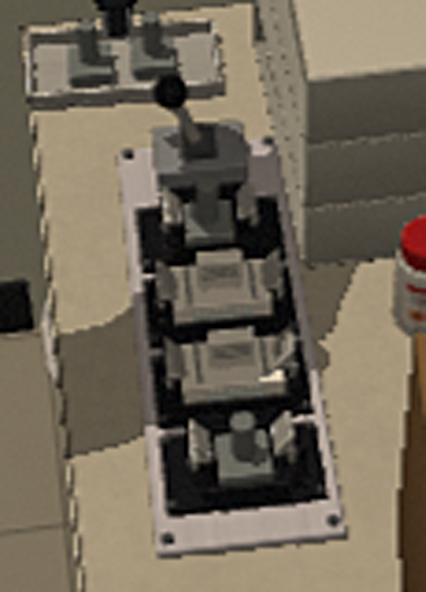

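Both cassettes are latched level, with fins at z 68 and latches shut over the ends, and two blanks are in the tray. Next is the lever; first I check for obstacles behind it.

```bash
python3 - <<'E'
from m import *
for n in("side","top"):
    P=cloud(cam(n))
    for x in range(500,700,25):
        a=P[(abs(P[...,1]-190)<70)&(abs(P[...,0]-x-12)<12)]
        print(n,x,len(a),np.percentile(a[:,2],[50,90,99]).round() if len(a) else "")
E
python3 go.py 405 184.5 84 -2.07;  python3 go.py 467 184.5 84 -2.07
```

```text
side 500 393 [ 12. 135. 139.]
side 525 482 [156. 161. 163.]
side 550 315 [160. 162. 163.]
side 575 311 [160. 162. 163.]
side 600 308 [160. 162. 164.]
side 625 313 [160. 162. 164.]
side 650 303 [160. 161. 163.]
side 675 309 [159. 161. 163.]
top 500 467 [  9. 133. 136.]
top 525 826 [146. 159. 161.]
top 550 491 [157. 160. 162.]
top 575 490 [158. 160. 162.]
top 600 481 [157. 160. 161.]
top 625 469 [157. 160. 161.]
top 650 468 [157. 160. 161.]
top 675 2041 [585. 588. 589.]
t 30.8 pos [403.1 187.7 173.7] psi -2.17 tilt 0.03 gap 34.4 F [ 0.1 -0.1 -0.1]
shift m [0.0021 0.0031 0.0897] yaw -0.1
t 30.8 pos [403.1 187.7 173.7] psi -2.17 tilt 0.03 gap 34.4 F [ 0.1 -0.1 -0.1]
shift m [0.064  0.0007 0.0897] yaw -0.1
```

Call:
{"api": "drive_tool", "payload": {"rows": [{"x": -0.004,"y": 0.003,"z": 0,"yaw": 0},{"x": -0.004,"y": 0.003,"z": 0,"yaw": 0},{"x": -0.004,"y": 0.003,"z": 0,"yaw": 0},{"x": -0.004,"y": 0.003,"z": 0,"yaw": 0},{"x": -0.004,"y": 0.003,"z": 0.04,"yaw": 0},{"x": -0.004,"y": 0.003,"z": 0.075,"yaw": 0},{"x": -0.004,"y": 0.003,"z": 0.09,"yaw": 0},{"x": -0.004,"y": 0.003,"z": 0.09,"yaw": 0},{"x": -0.004,"y": 0.003,"z": 0.09,"yaw": 0}], "gripper": 0}}

```text
time_s: 31.7
eef_pos: [399.0, 186.1, 83.9]
tcp_rot: [0.0, 1.0, -0.018, -0.0]
force: [0.1, -0.6, -0.2]
finger_gap: 0.2
```

Call:
{"api": "drive_tool", "payload": {"rows": [{"x": 0.01,"y": 0,"z": 0,"yaw": 0},{"x": 0.02,"y": 0,"z": 0,"yaw": 0},{"x": 0.03,"y": 0,"z": 0,"yaw": 0},{"x": 0.038,"y": 0,"z": 0,"yaw": 0},{"x": 0.046,"y": 0,"z": 0,"yaw": 0},{"x": 0.052,"y": 0,"z": 0,"yaw": 0},{"x": 0.057,"y": 0,"z": 0,"yaw": 0},{"x": 0.06,"y": 0,"z": 0,"yaw": 0},{"x": 0.06,"y": 0,"z": 0,"yaw": 0}]}}

```text
time_s: 32.6
eef_pos: [459.3, 183.8, 83.6]
tcp_rot: [0.0, 1.0, -0.018, 0.0]
force: [-1.0, -0.0, -0.4]
finger_gap: -0.2
```

Push on in small steps until it meets the stop.

Call:
{"api": "drive_tool", "payload": {"rows": [{"x": 0.003,"y": 0,"z": 0,"yaw": 0},{"x": 0.005,"y": 0,"z": 0,"yaw": 0},{"x": 0.005,"y": 0,"z": 0,"yaw": 0}]}}

```text
time_s: 32.9
eef_pos: [464.1, 183.7, 83.7]
tcp_rot: [0.0, 1.0, -0.018, 0.0]
force: [-0.3, -0.3, 0.0]
finger_gap: 0.0
```

Call:
{"api": "drive_tool", "payload": {"rows": [{"x": 0.002,"y": 0,"z": 0,"yaw": 0},{"x": 0.004,"y": 0,"z": 0,"yaw": 0},{"x": 0.004,"y": 0,"z": 0,"yaw": 0}]}}

```text
time_s: 33.2
eef_pos: [464.9, 183.5, 83.5]
tcp_rot: [0.001, 1.0, -0.017, -0.003]
force: [-9.7, 2.1, 5.2]
finger_gap: -0.1
```

The lever is on its stop (9.7 N at x 465). I retreat and check.

Call:
{"api": "drive_tool", "payload": {"rows": [{"x": -0.02,"y": 0,"z": 0,"yaw": 0},{"x": -0.05,"y": 0,"z": 0,"yaw": 0},{"x": -0.06,"y": 0,"z": -0.04,"yaw": 0},{"x": -0.06,"y": 0,"z": -0.08,"yaw": 0},{"x": -0.06,"y": 0,"z": -0.12,"yaw": 0},{"x": -0.03,"y": 0.04,"z": -0.16,"yaw": 0},{"x": -0.01,"y": 0.08,"z": -0.2,"yaw": 0},{"x": -0.01,"y": 0.08,"z": -0.2,"yaw": 0},{"x": -0.01,"y": 0.08,"z": -0.2,"yaw": 0}]}}

```text
time_s: 34.1
eef_pos: [457.4, 101.8, 286.4]
tcp_rot: [-0.001, 1.0, -0.02, 0.003]
force: [-0.6, 0.5, -0.9]
finger_gap: -0.2
```

```bash
python3 - <<'E'
from m import *
for n in("side","top"):
    f=cam(n); P=cloud(f); print(n)
    print("lever");clusters(P,(380,515,150,215,70,115),5)
    print("blanks tray");clusters(P,(330,510,270,360,45,70),4);print("dock tops");clusters(P,(420,480,-130,140,62,80),4)
    i=f["frame"]; i=i[120:300,205:345] if n=="side" else i[160:290,140:350]
    cv2.imwrite(f"pics/{n}9.png",cv2.resize(i,None,fx=3.2,fy=3.2,interpolation=cv2.INTER_CUBIC)[...,::-1])
E
python3 go.py 440 100 280 0
```

```text
side
lever
  n 82 rect [486.7 184.4] [23.2 23.8] 53.8 zmed 96.4 z95 103.2 mean [485.6 181.5  93.7]
blanks tray
  n 30 rect [434.4 313.2] [15.7 12.3] 83.1 zmed 54.5 z95 60.3 mean [434.5 311.7  54. ]
  n 30 rect [382.5 312.5] [12.9 14.6] 51.6 zmed 55.5 z95 59.4 mean [383.5 311.8  53.8]
dock tops
  n 30 rect [453.9 113. ] [17.4 14. ] 88.8 zmed 69.7 z95 71.5 mean [453.1 114.9  68.6]
  n 60 rect [452.5  48.5] [30.  15.2] 0.8 zmed 69.6 z95 73.1 mean [452.5  46.2  68.9]
  n 66 rect [451.2 -23.4] [15.1 30.4] 84.6 zmed 69.2 z95 71.7 mean [450.3 -23.9  68.5]
  n 38 rect [448.3 -95.3] [15.  13.5] 46.5 zmed 68.6 z95 71.6 mean [448.3 -94.5  68.3]
top
lever
blanks tray
dock tops
  n 58 rect [453.3  47.3] [30.  11.2] 0.1 zmed 67.7 z95 71.0 mean [453.2  47.3  67.6]
  n 45 rect [451.5 -23.6] [11.  28.1] 89.4 zmed 68.0 z95 71.7 mean [451.7 -22.5  68. ]
  n 28 rect [449.3 -93.1] [14.2 13.9] 1.4 zmed 67.5 z95 71.1 mean [449.1 -93.8  67.8]
t 34.2 pos [455.  104.1 283.7] psi -2.1 tilt 0.05 gap 0.2 F [-0.1 -0.1 -0.2]
shift m [-0.0148  0.0047  0.0037] yaw -2.1
```

View pics/side9.png

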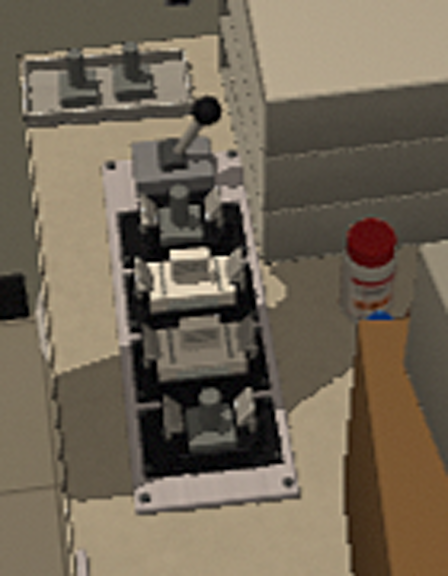

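The lever leans away with its ball at crop (205,110), x≈487, so the joint reads about 0.97 rad. All the other checks are good, so I hand in.

```bash
python3 -c "
from workcell import *
print(finish_job())"
```

```text
the job is handed in; nothing more can be done
None
```

The job is done and handed in at about 34 s of robot time; the hand-in reports no verdict. There were two cassettes on the worktop, both long, and each is latched in one of the two long middle bays.

**What I did**
- Moved the two blanks from the long bays to the tray, where both stand upright.
- Pressed each cassette down to its bay's hard stop. The wrist force peaked at 56 N on the first and 21 N on the second.
- Gripped the second cassette off-centre at first, because the tall box beside it left too little room for the wrist. I drew it out 50 mm, then regrasped it centred.
- Pushed the lever over until it met its stop at about 10 N.

**Last checks**
- **Cassettes:** fin tops are at z ≈ 68 mm, as expected when seated. Both are level and within about 2 mm of the bay centres, and before the lever was swung the latches stood in their shut positions over the ends.
- **Blanks:** knob tops in the tray are at about 54–55 mm, matching an upright blank. The two short bays still hold theirs.
- **Lever:** the ball is at x ≈ 487 mm, which works out to about 0.97 rad.
- **Jar, bottle and vial:** the arm never went near them, but I did not measure them again. The last picture shows only one of them, the container with the red lid, still standing.
- **Gaps and disagreements:** the arm hid the lever and tray from the top camera at the end, so those two were checked from the side only. The two cameras otherwise agreed within about 2 mm. I saw no sign that a cassette had been knocked aside.

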